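# Hang the rinsed treatment cups to drain in order of size

## Task

Hang the four steel cups to drain, each mouth-down over its own peg on the sloping bamboo rack so that its rim sits flat on the board all round, in order of size along the row: the largest on the peg next to the black pump bottle, the smallest on the peg at the other end by the soap dish. Do not knock over the little amber dropper bottle that stands among the cups.

Things in the scene. Friction and masses are not known exactly. Their poses are not given: they have to be found in the camera images.
- cup_xs_mid (a point): the smallest of four plain steel cups: a straight round cup, 34 mm outside diameter, 46 mm high, wall 2.5 mm, about 45 g, standing mouth-down on the table with its closed bottom up. This point is on its axis, half-way up (23.0 mm above the rim); z points from the mouth to the closed bottom.
- cup_s_mid (a point): the second smallest of four plain steel cups: a straight round cup, 42 mm outside diameter, 55 mm high, wall 2.5 mm, about 65 g, standing mouth-down on the table with its closed bottom up. This point is on its axis, half-way up (27.5 mm above the rim); z points from the mouth to the closed bottom.
- cup_m_mid (a point): the second largest of four plain steel cups: a straight round cup, 50 mm outside diameter, 64 mm high, wall 2.5 mm, about 90 g, standing mouth-down on the table with its closed bottom up. This point is on its axis, half-way up (32.0 mm above the rim); z points from the mouth to the closed bottom.
- cup_l_mid (a point): the largest of four plain steel cups: a straight round cup, 58 mm outside diameter, 73 mm high, wall 2.5 mm, about 120 g, standing mouth-down on the table with its closed bottom up. This point is on its axis, half-way up (36.5 mm above the rim); z points from the mouth to the closed bottom.
- peg_a: peg 1 of 4, counted in the rack's +y direction: a thin fixed steel peg, 8 mm diameter, 32 mm long, round tip, on the sloping bamboo board of the draining rack. Origin: the peg's foot, on the board's surface; z: along the peg, square to the board and leaning about 15 degrees from vertical towards the robot's side (the board's low edge); y: along the row; x: up the slope. Neighbouring pegs are 90 mm apart; the board reaches 58 mm up and down the slope from the row.
- peg_b: peg 2 of 4, counted in the rack's +y direction: a thin fixed steel peg, 8 mm diameter, 32 mm long, round tip, on the sloping bamboo board of the draining rack. Origin: the peg's foot, on the board's surface; z: along the peg, square to the board and leaning about 15 degrees from vertical towards the robot's side (the board's low edge); y: along the row; x: up the slope. Neighbouring pegs are 90 mm apart; the board reaches 58 mm up and down the slope from the row.
- peg_c: peg 3 of 4, counted in the rack's +y direction: a thin fixed steel peg, 8 mm diameter, 32 mm long, round tip, on the sloping bamboo board of the draining rack. Origin: the peg's foot, on the board's surface; z: along the peg, square to the board and leaning about 15 degrees from vertical towards the robot's side (the board's low edge); y: along the row; x: up the slope. Neighbouring pegs are 90 mm apart; the board reaches 58 mm up and down the slope from the row.
- peg_d: peg 4 of 4, counted in the rack's +y direction: a thin fixed steel peg, 8 mm diameter, 32 mm long, round tip, on the sloping bamboo board of the draining rack. Origin: the peg's foot, on the board's surface; z: along the peg, square to the board and leaning about 15 degrees from vertical towards the robot's side (the board's low edge); y: along the row; x: up the slope. Neighbouring pegs are 90 mm apart; the board reaches 58 mm up and down the slope from the row.
- pump: black pump bottle, 40 mm diameter, 116 mm high, white pump head, paper label; fixed, on one of the two level shelves at the ends of the rack, 88 mm from the nearest peg (the other end has a low white soap dish). Origin: centre of its underside, z up.
- dropper_mid (a point): small amber glass dropper bottle, 33 mm diameter, 88 mm high, loose and light, standing upright among the cups. This point: on its axis, half-way up; z up.
Mind the look-alikes: they are no part of the job. What is shaped like the part that bears cup_m_mid but purple or red is not meant. Leave any red look-alike of the part that bears cup_l_mid alone.

How it is judged:
By the outcome, as a careful person would: the job done as asked, in the order asked, and still so for the second after the job is handed in, with the robot touching nothing.
It also fails if it takes over 96 s, if anything falls off the work surface, if the arm or the gripper's body presses on something with over 40 N, if the wrist force passes 120 N, or if a joint passes its speed limit or range.

## Robot

A 6-joint arm with a two-finger parallel gripper is mounted at the origin on the work surface. World frame = base frame: x ahead of the robot, y to its left, z up, the work surface at z = 0. Lengths are in mm, angles in rad, forces in N, time in s.
With the tool pointing down it reaches from about 350 to 775 mm from the base axis. Payload 7.3 kg.
Tool frame: the origin (TCP) lies between the finger pads; the fingertips stand 25 mm ahead of it and the grasp point (between the pads) lies 6 mm ahead of it; z points along the fingers, y is the line along which they close (so a half turn about z gives the same grasp; the last joint's range is limited). The gripper opens to 92 mm and grips with 3 to 60 N. Pads are 19 mm wide; open, the fingers measure 130 mm over their backs; the gripper's body (75 mm by 190 mm) begins 47 mm behind the grasp point.
Start: joints at [0.972, 0.342, 1.524, -0, 1.275, -0.146], TCP at [229.667, 472.118, 251.741] pointing down, gripper open.
Joint ranges: [-2.53, 2.53], [-0.77, 2.02], [0.04, 2.7], [-1, 4.14], [0.28, 2.66], [-3.11, 3.11]. Speed limits (rad/s): [2.57, 2.57, 3.14, 3.14, 3.14, 3.14].

## Interface

Orientations are given as [roll, pitch, yaw] about the fixed x, y, z axes, in that order (R = Rz(yaw) Ry(pitch) Rx(roll)).
In Python, from plant import bot gives the robot as it stands.
- The arm moves only by the tool play_rows, never from a script. Its argument "commands" is a list of rows, each an object of numbers: "x", "y", "z": the shift along the tool's x, y, z in m; "twist": the turn about the tool's z in degrees. In form: [{"x": .., "y": .., "z": .., "twist": ..}, ...]. A call has exactly 8 rows; each row is the pose to reach, as a shift and turn from the pose commanded when the call began, along the tool's axes at that moment; what a row does not reach only later rows make up. A row lasts 1/10 s, in which the tool goes at most 50 mm and 8.59 degrees, less where a joint would pass 70% of its speed; a pose out of reach is approached as far as the arm can. A call with a gripper value outside its range is refused whole. "jaw" is the closure, from 0 (fully open) to 1 (shut), set as the call begins (left out, the last holds). The fingers move at their own pace and stop on an object; the grip force is fixed at half the most. Time passes only in rows, so rows that repeat a pose let the fingers close, or fill a call up. It gives the time, the measured TCP pose, the force, the opening and the grip force at its end, in the units of the state.
- bot.get_obs(): the state, without advancing time (a new reading comes with each control period).
- bot.capture(name): name is "scene" or "top" or "wrist"; returns a dict with "pixels" (480x640x3 uint8, red, green, blue), "fx", "fy", "cx", "cy" (pixels), "eye" and "rotation" of the camera in the world. Camera axes: x right, y down, z forward; pixel columns grow to the right and rows downward; lengths in mm; the calibration is good to about 2 mm. A picture is of the moment at which its call begins. There is no depth.
- bot.close_job(): hands the job in; it is judged then, once.
The state is a dict: "time": time; "joint_positions": joint angles; "dq": joint speeds; "tau": joint torques, N m; "tool_pos": TCP position; "tcp_rot": TCP orientation; "contact_force": force on the tool from outside, world axes, zero at the start; "moment": the same for the moment, N m; "grip_width": finger opening in mm; "finger_force": force on a finger pad.
Only numpy, scipy, OpenCV 4.12 (cv2) and the standard library are available. Lean on these libraries where they do the work, as an engineer would, in place of code of your own. Each camera call takes 0.05 s, during which the arm holds its last target. There are 200 camera calls.

## Working session

There is one attempt and no reset: what is moved stays moved. The work goes in short steps, Python scripts to look and compute and a tool call to move; the robot and the scene stay as the last step left them, time stands still between calls to the robot, and variables do not carry over. Pictures are saved under pics/ and viewed, at most 14 in all, crops included, and the job is handed in when it is done.

Besides the shell and the picture viewer there is one more tool, called as a command line: name --argument value ..., lists and objects as JSON in quotes. play_rows: Moves the arm, as the interface text tells. Its arguments: {"type":"object","properties":{"commands":{"type":"array"},"jaw":{"type":"number"}},"required":["commands"]}

```bash
mkdir -p pics; ls; python3 - <<'E'
from plant import bot
import cv2,pickle
for n in("scene","top"):
    d=bot.capture(n); pickle.dump(d,open(f'pics/{n}0.pkl','wb')); cv2.imwrite(f'pics/{n}0.png',d['pixels'][:,:,::-1])
    print(n,d['fx'],d['cx'],d['cy'],d['eye'],d['rotation'])
print(bot.get_obs())
E
```

```text
pics
scene 464.8845215769451 312.5951771187129 243.41883234094053 [1088.21251822  394.05466341  583.21211734] [-2.22664062  0.01297107  2.12862611]
top 604.5671148739438 316.8920989358279 243.99279423210726 [ 252.71775745   46.90004302 1256.37142224] [-2.96003013 -0.02439095 -1.59015203]
{'time': 0.1, 'joint_positions': array([ 9.71986900e-01,  3.42618146e-01,  1.52493037e+00, -2.13360324e-05,
        1.27540151e+00, -1.45986602e-01]), 'dq': array([ 0.00031993, -0.00080675, -0.00119974, -0.00026464, -0.00061972,
        0.00087504]), 'tau': array([ 1.78096474e-03, -4.32000124e+01, -2.44693816e+01,  7.18659908e-02,
        5.24919725e-02, -2.35393895e-05]), 'tool_pos': array([229.47839975, 471.81830324, 251.12945632]), 'tcp_rot': array([-3.14024675e+00, -1.77268393e-04,  2.68877593e+00]), 'contact_force': array([-0.56350389,  0.01380842, -0.22686877]), 'moment': array([-0.01564272,  0.02952447,  0.01612428]), 'finger_force': 0.0, 'grip_width': 91.87929745065131}
```

View pics/scene0.png

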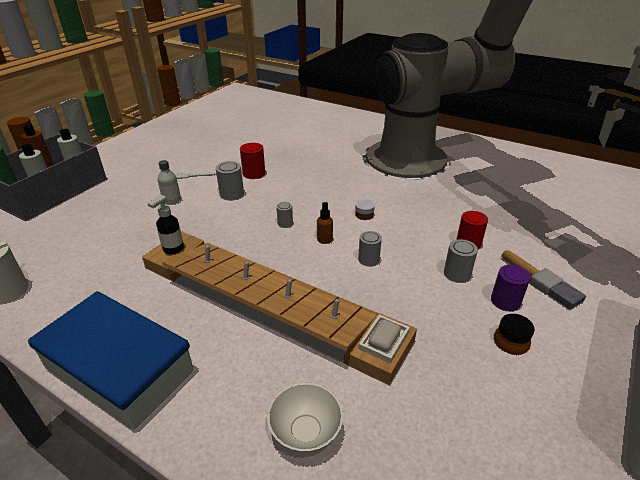

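View pics/top0.png

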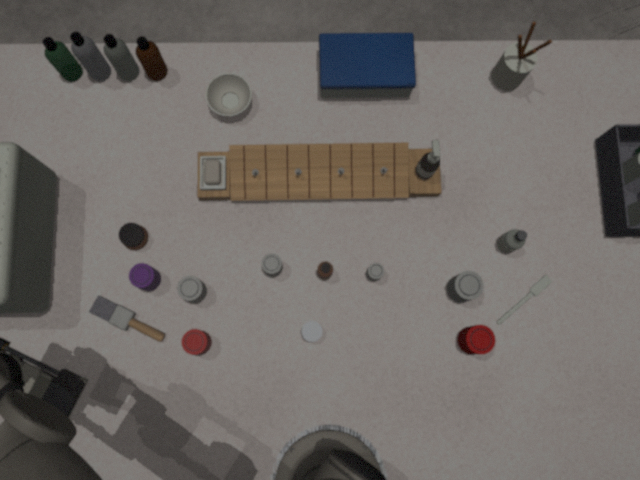

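The scene view shows the pump at left, and the top view has it at (428,165) on the −y end, so the pegs at about columns 383, 340, 298 and 255 are a to d. In the top view the grey cups are L (468,287), M (191,290), S (272,265) and XS (374,272). The dropper is at (325,270), and the red and purple cups are decoys.

```bash
cat > h.py <<'E'
import numpy as np,cv2,pickle
from scipy.spatial.transform import Rotation as R
def ray(d,px):
    v=np.array([(px[0]-d['cx'])/d['fx'],(px[1]-d['cy'])/d['fy'],1.])
    return np.array(d['eye']),R.from_euler('xyz',d['rotation']).as_matrix()@v
def atz(d,px,z):
    e,v=ray(d,px); return e+v*(z-e[2])/v[2]
def proj(d,P):
    c=R.from_euler('xyz',d['rotation']).as_matrix().T@(np.array(P)-d['eye'])
    return c[0]/c[2]*d['fx']+d['cx'],c[1]/c[2]*d['fy']+d['cy']
def tri(obs):
    A=np.zeros((3,3));b=np.zeros(3)
    for d,px in obs:
        e,v=ray(d,px);v/=np.linalg.norm(v);M=np.eye(3)-np.outer(v,v);A+=M;b+=M@e
    return np.linalg.solve(A,b)
E
python3 - <<'E'
from h import *
T=pickle.load(open('pics/top0.pkl','rb'));S=pickle.load(open('pics/scene0.pkl','rb'))
for n,p,z in[('L',(468,287),73),('M',(191,290),64),('S',(272,265),55),('XS',(374,272),46),('drop',(325,270),60)]:
    print(n,atz(T,p,z).round(),proj(S,atz(T,p,z)))
def mont(items,k,c,fn):
    rows=[]
    ims=[cv2.resize(np.ascontiguousarray(d['pixels'][y-h:y+h,x-h:x+h,::-1]),(c,c),interpolation=cv2.INTER_CUBIC) for d,x,y,h in items]
    for i in range(0,len(ims),k): rows.append(np.hstack(ims[i:i+k]))
    cv2.imwrite(fn,np.vstack(rows))
mont([(T,468,287,25),(T,191,290,25),(T,272,265,25),(T,374,272,25),(T,325,270,25),(T,428,165,25),(T,255,174,25),(T,383,172,25)],4,200,'pics/m1.png')
mont([(S,207,253,25),(S,246,270,25),(S,289,288,25),(S,336,307,25),(S,230,180,25),(S,461,260,25),(S,370,248,25),(S,285,214,25)],4,200,'pics/m2.png')
E
```

```text
L [ 379. -283.   73.] (np.float64(229.32010872910666), np.float64(165.74271635205793))
M [383. 263.  64.] (np.float64(460.87192000566006), np.float64(244.24869441564735))
S [431. 104.  55.] (np.float64(369.6909462523354), np.float64(235.04660849436107))
XS [ 415. -101.   46.] (np.float64(285.77560048543126), np.float64(204.93175336831226))
drop [419.  -2.  60.] (np.float64(325.21646356659267), np.float64(213.74755606960068))
```

View pics/m1.png

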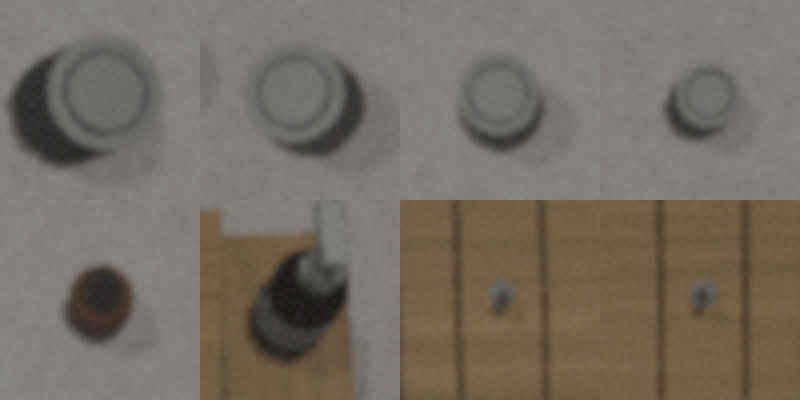

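View pics/m2.png

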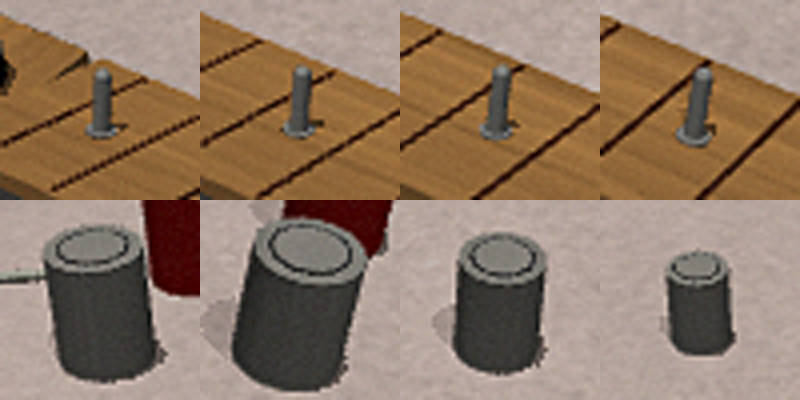

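```bash
python3 - <<'E'
from h import *
T=pickle.load(open('pics/top0.pkl','rb'));S=pickle.load(open('pics/scene0.pkl','rb'))
for n,p,q,z in[('L',(469.2,285),(228.2,166.5),73),('M',(189.5,287.5),(463.7,246.7),64),('S',(271.5,263.2),(370.5,236.7),55),('XS',(376,270.2),(284.2,205.7),46)]:
    print(n,atz(T,p,z).round(1),atz(S,q,z).round(1),tri([(T,p),(S,q)]).round(1))
print('drop',atz(T,(325,266+6),40).round())
for n,p,q in[('A foot',(383.7,171),(207,260.7)),('A tip',(383.7,170.5),(207.5,246)),('D foot',(255,173.3),(334.7,315.7)),('D tip',(255,173),(336.7,300))]: print(n,tri([(T,p),(S,q)]).round(1))
for n,q in[('a',(207,260.7)),('b',(245.5,277.7)),('c',(287.7,296)),('d',(334.7,315.7))]: print(n,*[atz(S,q,z).round(1) for z in(20,25,30,40)])
E
```

```text
L [ 382.5 -286.    73. ] [ 382.7 -283.2   73. ] [ 381.9 -285.3   72.3]
M [387.7 266.2  64. ] [387.2 269.8  64. ] [387.3 268.   63.5]
S [434.9 105.1  55. ] [435.2 107.8  55. ] [434.6 106.3  54.2]
XS [ 418.7 -105.6   46. ] [ 419.2 -102.6   46. ] [ 418.2 -104.7   44.9]
drop [417.  -2.  40.]
A foot [ 631.2 -131.2   33. ]
A tip [ 623.9 -128.2   63.6]
D foot [629.2 140.4  32.7]
D tip [621.2 138.6  60.4]
a [ 620.4 -143.5   20. ] [ 624.5 -138.7   25. ] [ 628.7 -133.9   30. ] [ 637.  -124.4   40. ]
b [620.6 -50.1  20. ] [624.7 -46.2  25. ] [628.9 -42.2  30. ] [637.2 -34.3  40. ]
c [620.1  42.5  20. ] [624.3  45.6  25. ] [628.4  48.7  30. ] [636.7  55.   40. ]
d [618.3 135.3  20. ] [622.5 137.6  25. ] [626.6 139.9  30. ] [635.  144.5  40. ]
```

play_rows --commands '[{"x": -0.04,"y": -0.02,"z": 0.0,"twist": -4},{"x": -0.08,"y": -0.04,"z": 0.0,"twist": -9},{"x": -0.12,"y": -0.06,"z": 0.02,"twist": -14},{"x": -0.16,"y": -0.08,"z": 0.04,"twist": -19},{"x": -0.2,"y": -0.1,"z": 0.06,"twist": -24},{"x": -0.231,"y": -0.114,"z": 0.08,"twist": -25.9},{"x": -0.231,"y": -0.114,"z": 0.1,"twist": -25.9},{"x": -0.231,"y": -0.114,"z": 0.1,"twist": -25.9}]' --jaw 0.25

```text
time: 0.9
tool_pos: [386.5, 267.0, 149.4]
tcp_rot: [-3.139, -0.005, 3.138]
contact_force: [-1.1, 0.1, -0.5]
grip_width: 68.5
finger_force: 0.0
```

play_rows --commands '[{"x": 0,"y": 0,"z": 0.03,"twist": 0},{"x": 0,"y": 0,"z": 0.06,"twist": 0},{"x": 0,"y": 0,"z": 0.08,"twist": 0},{"x": 0,"y": 0,"z": 0.092,"twist": 0},{"x": 0,"y": 0,"z": 0.092,"twist": 0},{"x": 0,"y": 0,"z": 0.092,"twist": 0},{"x": 0,"y": 0,"z": 0.092,"twist": 0},{"x": 0,"y": 0,"z": 0.092,"twist": 0}]'

```text
time: 1.7
tool_pos: [387.9, 269.0, 60.7]
tcp_rot: [3.141, 0.002, 3.141]
contact_force: [0.1, -0.4, -0.8]
grip_width: 69.0
finger_force: 0.0
```

play_rows --commands '[{"x": 0,"y": 0,"z": 0,"twist": 0},{"x": 0,"y": 0,"z": 0,"twist": 0},{"x": 0,"y": 0,"z": 0,"twist": 0},{"x": 0,"y": 0,"z": 0,"twist": 0},{"x": 0,"y": 0,"z": 0,"twist": 0},{"x": 0,"y": 0,"z": 0,"twist": 0},{"x": 0,"y": 0,"z": 0,"twist": 0},{"x": 0,"y": 0,"z": 0,"twist": 0}]' --jaw 1

```text
time: 2.5
tool_pos: [387.6, 268.6, 59.9]
tcp_rot: [3.141, 0.0, 3.141]
contact_force: [-0.9, -1.1, 5.1]
grip_width: 50.4
finger_force: 30.0
```

play_rows --commands '[{"x": 0,"y": 0,"z": -0.03,"twist": 0},{"x": 0,"y": 0,"z": -0.07,"twist": 0},{"x": -0.02,"y": -0.025,"z": -0.105,"twist": 0},{"x": -0.045,"y": -0.058,"z": -0.105,"twist": 0},{"x": -0.073,"y": -0.093,"z": -0.105,"twist": 0},{"x": -0.1,"y": -0.128,"z": -0.105,"twist": 0},{"x": -0.127,"y": -0.163,"z": -0.105,"twist": 0},{"x": -0.155,"y": -0.198,"z": -0.105,"twist": 0}]'

```text
time: 3.3
tool_pos: [542.9, 68.9, 164.2]
tcp_rot: [3.141, -0.001, 3.141]
contact_force: [-0.1, 1.3, -0.9]
grip_width: 49.8
finger_force: 30.0
```

play_rows --commands '[{"x": -0.025,"y": -0.032,"z": 0,"twist": 0},{"x": -0.05,"y": -0.064,"z": 0,"twist": 0},{"x": -0.07,"y": -0.09,"z": 0,"twist": 0},{"x": -0.085,"y": -0.11,"z": 0,"twist": 0},{"x": -0.085,"y": -0.11,"z": 0,"twist": 0},{"x": -0.085,"y": -0.11,"z": 0,"twist": 0},{"x": -0.085,"y": -0.11,"z": 0,"twist": 0},{"x": -0.085,"y": -0.11,"z": 0,"twist": 0}]'

```text
time: 4.1
tool_pos: [626.8, -38.5, 164.7]
tcp_rot: [3.141, -0.001, -3.141]
contact_force: [0.2, 0.6, -1.0]
grip_width: 50.0
finger_force: 30.0
```

play_rows --commands '[{"x": 0,"y": -0.001,"z": 0.02,"twist": 0},{"x": 0,"y": -0.001,"z": 0.04,"twist": 0},{"x": 0,"y": -0.001,"z": 0.052,"twist": 0},{"x": 0,"y": -0.001,"z": 0.058,"twist": 0},{"x": 0,"y": -0.001,"z": 0.062,"twist": 0},{"x": 0,"y": -0.001,"z": 0.064,"twist": 0},{"x": 0,"y": -0.001,"z": 0.064,"twist": 0},{"x": 0,"y": -0.001,"z": 0.064,"twist": 0}]'

```text
time: 4.9
tool_pos: [627.7, -40.7, 101.4]
tcp_rot: [-3.141, 0.001, 3.141]
contact_force: [0.0, 0.1, -1.0]
grip_width: 49.9
finger_force: 30.0
```

```bash
python3 - <<'E'
from h import *
from plant import bot
d=bot.capture('scene'); cv2.imwrite('pics/s1.png',cv2.resize(np.ascontiguousarray(d['pixels'][180:330,140:340,::-1]),(800,600),interpolation=cv2.INTER_CUBIC))
o=bot.get_obs();print(o['contact_force'],o['tool_pos'])
E
```

```text
[-0.6916312   0.03757467 -0.72458539] [627.61955623 -40.73192354 101.3177096 ]
```

View pics/s1.png

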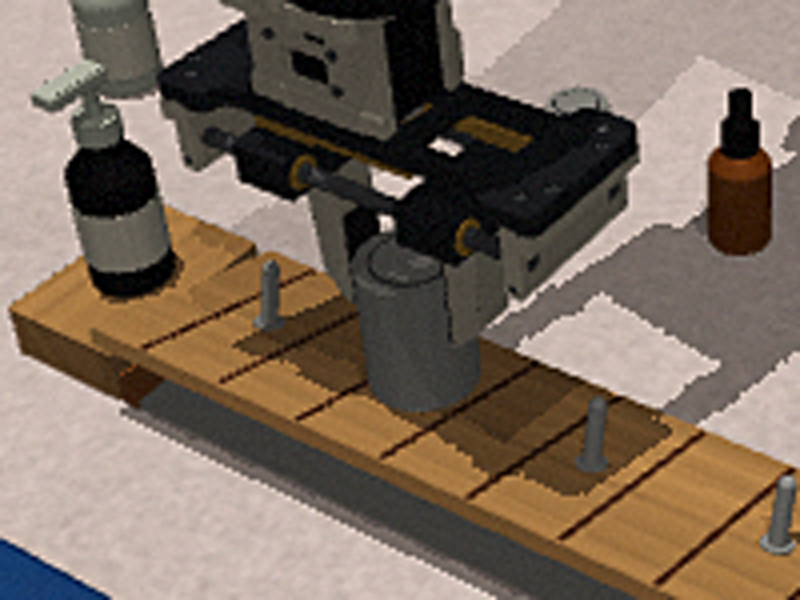

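The cup is over peg b (crop around (415,330)), with its rim close to the board and no contact force. I'll release it.

play_rows --commands '[{"x": 0,"y": 0,"z": 0,"twist": 0},{"x": 0,"y": 0,"z": 0,"twist": 0},{"x": 0,"y": 0,"z": 0,"twist": 0},{"x": 0,"y": 0,"z": 0,"twist": 0},{"x": 0,"y": 0,"z": 0,"twist": 0},{"x": 0,"y": 0,"z": 0,"twist": 0},{"x": 0,"y": 0,"z": 0,"twist": 0},{"x": 0,"y": 0,"z": 0,"twist": 0}]' --jaw 0.28

```text
time: 5.75
tool_pos: [627.3, -40.6, 100.7]
tcp_rot: [3.142, 0.0, 3.141]
contact_force: [-0.1, 1.2, 0.7]
grip_width: 65.8
finger_force: 0.0
```

play_rows --commands '[{"x": 0,"y": 0,"z": -0.03,"twist": 0},{"x": 0,"y": 0,"z": -0.07,"twist": 0},{"x": 0.02,"y": 0.012,"z": -0.09,"twist": 0},{"x": 0.052,"y": 0.04,"z": -0.09,"twist": 0},{"x": 0.085,"y": 0.067,"z": -0.09,"twist": 0},{"x": 0.118,"y": 0.095,"z": -0.09,"twist": 0},{"x": 0.15,"y": 0.12,"z": -0.09,"twist": 0},{"x": 0.193,"y": 0.147,"z": -0.09,"twist": 0}]'

```text
time: 6.55
tool_pos: [434.5, 106.9, 190.9]
tcp_rot: [3.141, 0.002, 3.14]
contact_force: [-0.3, 0.7, -0.4]
grip_width: 66.3
finger_force: 0.0
```

```bash
python3 - <<'E'
from h import *
from plant import bot
d=bot.capture('scene'); cv2.imwrite('pics/s2.png',cv2.resize(np.ascontiguousarray(d['pixels'][180:330,140:340,::-1]),(800,600),interpolation=cv2.INTER_CUBIC))
# pump bottle foot front: crop1 (130,290)-> px
S=d
print('pump base at z', [ (z,atz(S,(140+130/4,180+275/4),z).round()) for z in(15,25,35)])
for z in (120,130,140,150): print(z,proj(S,[632,-218,z]))
o=bot.get_obs();print(o['contact_force'],o['tool_pos'],o['grip_width'])
E
```

```text
pump base at z [(15, array([ 624., -233.,   15.])), (25, array([ 632., -222.,   25.])), (35, array([ 640., -211.,   35.]))]
120 (np.float64(163.65242101217137), np.float64(208.51692730167983))
130 (np.float64(162.5022719132515), np.float64(203.88924660141055))
140 (np.float64(161.33534411926362), np.float64(199.19405600749803))
150 (np.float64(160.15126777401707), np.float64(194.4298673856153))
[-8.08105485  2.32290813 -1.30118109] [426.33667342 109.7158728  189.88186554] 65.87717624921666
```

View pics/s2.png

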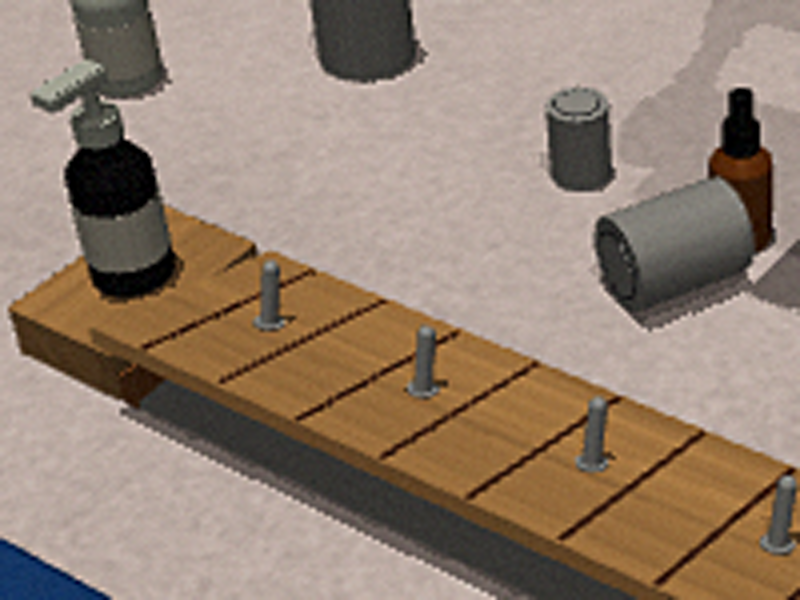

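```bash
python3 - <<'E'
from h import *
from plant import bot
ims=[]
for k in range(3):
    d=bot.capture('scene')
    for _ in range(4): t=bot.capture('top')
    ims.append(d['pixels'][150:300,240:440,::-1])
ims.append(t['pixels'][200:350,240:440,::-1])
im=np.vstack([np.hstack(ims[:2]),np.hstack(ims[2:])])
cv2.imwrite('pics/s3.png',cv2.resize(im,(800,600),interpolation=cv2.INTER_CUBIC))
print(bot.get_obs()['time'])
E
```

```text
7.35
```

View pics/s3.png

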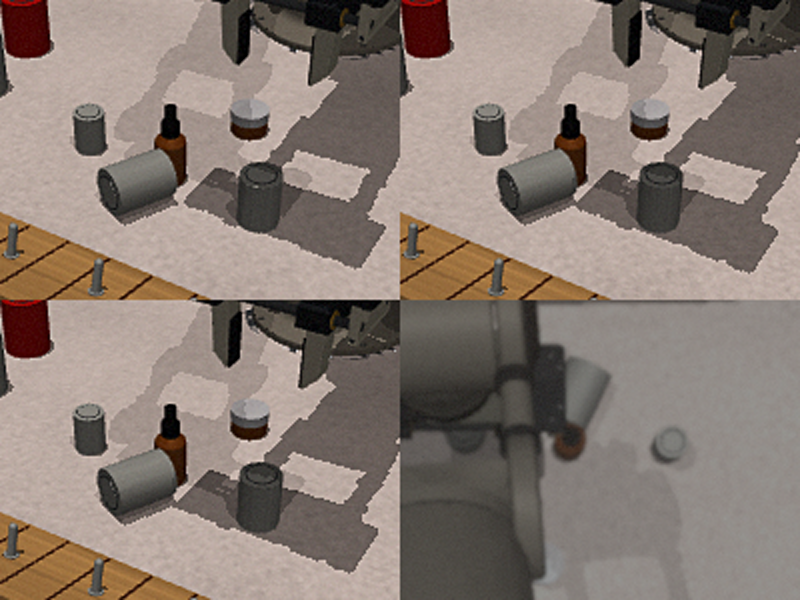

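Cup M came off the peg as I retreated and now lies on the table, mouth end near the dropper, which is still upright. I'll do the standing cups first with a slower, straight-up retreat, then recover M.

play_rows --commands '[{"x": 0,"y": 0,"z": 0.03,"twist": 0},{"x": 0,"y": 0,"z": 0.06,"twist": 0},{"x": 0,"y": 0,"z": 0.09,"twist": 0},{"x": 0,"y": 0,"z": 0.115,"twist": 0},{"x": 0,"y": 0,"z": 0.13,"twist": 0},{"x": 0,"y": 0,"z": 0.14,"twist": 0},{"x": 0,"y": 0,"z": 0.14,"twist": 0},{"x": 0,"y": 0,"z": 0.14,"twist": 0}]'

```text
time: 8.15
tool_pos: [435.5, 106.2, 51.2]
tcp_rot: [3.141, 0.001, 3.141]
contact_force: [-0.1, -0.6, 0.1]
grip_width: 65.9
finger_force: 0.0
```

play_rows --commands '[{"x": 0,"y": 0,"z": 0,"twist": 0},{"x": 0,"y": 0,"z": 0,"twist": 0},{"x": 0,"y": 0,"z": 0,"twist": 0},{"x": 0,"y": 0,"z": 0,"twist": 0},{"x": 0,"y": 0,"z": 0,"twist": 0},{"x": 0,"y": 0,"z": 0,"twist": 0},{"x": 0,"y": 0,"z": 0,"twist": 0},{"x": 0,"y": 0,"z": 0,"twist": 0}]' --jaw 1

```text
time: 8.95
tool_pos: [435.3, 106.2, 51.1]
tcp_rot: [3.141, 0.001, 3.141]
contact_force: [-1.7, -0.2, 6.0]
grip_width: 41.3
finger_force: 30.0
```

play_rows --commands '[{"x": 0,"y": 0,"z": -0.03,"twist": 0},{"x": 0,"y": 0,"z": -0.07,"twist": 0},{"x": -0.01,"y": 0,"z": -0.1,"twist": 0},{"x": -0.045,"y": -0.013,"z": -0.11,"twist": 0},{"x": -0.085,"y": -0.025,"z": -0.11,"twist": 0},{"x": -0.125,"y": -0.037,"z": -0.11,"twist": 0},{"x": -0.165,"y": -0.05,"z": -0.11,"twist": 0},{"x": -0.192,"y": -0.057,"z": -0.11,"twist": 0}]'

```text
time: 9.75
tool_pos: [629.0, 47.7, 160.2]
tcp_rot: [-3.141, 0.0, 3.14]
contact_force: [-0.3, -0.1, -0.1]
grip_width: 41.3
finger_force: 30.0
```

play_rows --commands '[{"x": 0,"y": 0,"z": 0,"twist": 0},{"x": 0,"y": 0,"z": 0,"twist": 0},{"x": 0,"y": 0,"z": 0.01,"twist": 0},{"x": 0,"y": 0,"z": 0.02,"twist": 0},{"x": 0,"y": 0,"z": 0.03,"twist": 0},{"x": 0,"y": 0,"z": 0.03,"twist": 0},{"x": 0,"y": 0,"z": 0.03,"twist": 0},{"x": 0,"y": 0,"z": 0.03,"twist": 0}]'

```text
time: 10.55
tool_pos: [627.2, 49.0, 131.1]
tcp_rot: [3.142, 0.001, 3.141]
contact_force: [-0.3, -0.5, -0.2]
grip_width: 41.5
finger_force: 30.0
```

play_rows --commands '[{"x": 0,"y": 0,"z": 0.015,"twist": 0},{"x": 0,"y": 0,"z": 0.027,"twist": 0},{"x": 0,"y": 0,"z": 0.035,"twist": 0},{"x": 0,"y": 0,"z": 0.039,"twist": 0},{"x": 0,"y": 0,"z": 0.041,"twist": 0},{"x": 0,"y": 0,"z": 0.041,"twist": 0},{"x": 0,"y": 0,"z": 0.041,"twist": 0},{"x": 0,"y": 0,"z": 0.041,"twist": 0}]'

```text
time: 11.35
tool_pos: [626.8, 49.0, 90.9]
tcp_rot: [-3.142, -0.0, 3.141]
contact_force: [-4.3, -0.6, 6.1]
grip_width: 40.9
finger_force: 30.0
```

play_rows --commands '[{"x": 0,"y": 0,"z": 0,"twist": 0},{"x": 0,"y": 0,"z": 0,"twist": 0},{"x": 0,"y": 0,"z": 0,"twist": 0},{"x": 0,"y": 0,"z": 0,"twist": 0},{"x": 0,"y": 0,"z": 0,"twist": 0},{"x": 0,"y": 0,"z": 0,"twist": 0},{"x": 0,"y": 0,"z": 0,"twist": 0},{"x": 0,"y": 0,"z": 0,"twist": 0}]' --jaw 0.35

```text
time: 12.15
tool_pos: [627.0, 49.0, 89.7]
tcp_rot: [3.142, 0.0, 3.141]
contact_force: [0.9, 0.2, 0.2]
grip_width: 60.0
finger_force: 0.0
```

```bash
python3 - <<'E'
from h import *
from plant import bot
d=bot.capture('scene'); a=d['pixels'][210:330,200:360,::-1]
w=bot.capture('wrist'); cv2.imwrite('pics/w4.png',np.hstack([cv2.resize(a,(400,300),interpolation=cv2.INTER_CUBIC),cv2.resize(w['pixels'][:,:,::-1],(400,300))]))
o=bot.get_obs();print(o['contact_force'],o['tool_pos'],o['grip_width'])
E
```

```text
[ 0.62511801  0.5653067  -0.0826337 ] [627.01986104  48.97858789  89.71209267] 59.70505354080475
```

View pics/w4.png

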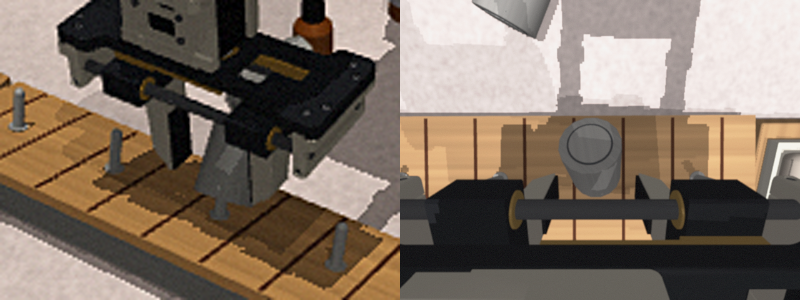

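```bash
python3 - <<'E'
from h import *
from plant import bot
d=bot.capture('scene'); a=d['pixels'][235:315,240:330,::-1]
w=bot.capture('wrist'); b=w['pixels'][160:340,200:400,::-1]
cv2.imwrite('pics/w5.png',np.hstack([cv2.resize(a,(400,356),interpolation=cv2.INTER_CUBIC),cv2.resize(b,(400,356),interpolation=cv2.INTER_CUBIC)]))
pickle.dump(w,open('pics/w5.pkl','wb'));print(w['eye'],w['rotation'])
E
```

```text
[551.8115489   48.56135804 223.1096404 ] [2.86518900e+00 3.05206034e-04 1.56950772e+00]
```

View pics/w5.png

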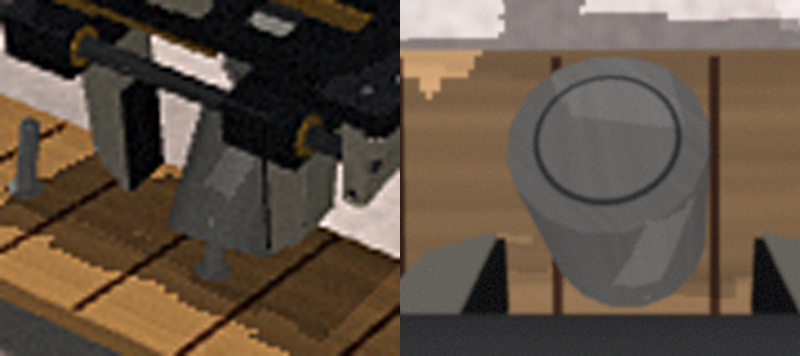

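```bash
python3 - <<'E'
from h import *
w=pickle.load(open('pics/w5.pkl','rb'));print(w['fx'],w['cx'],w['cy'])
e,v=ray(w,(304,229))
dep=w['fx']*42/101
for k in(.95,1,1.05): 
    P=e+v*dep*k; print(P.round(1))
for z in (85,90,95,100): print(atz(w,(304,229),z).round(1))
# predicted for correct seated & for lean angles about downhill rim
for lean in (15,25,35,45,55):
    t=np.radians(lean)
    ax=np.array([-np.sin(t),0,np.cos(t)])
    for x0 in(627-21,):   # downhill rim point
        p=np.array([x0,49,33+(x0-630)*.268]); c=p+21*np.array([np.cos(t),0,np.sin(t)])+55*ax
        print(lean,c.round(),np.round(proj(w,c)))
E
```

```text
351.8853455107214 314.5071891142829 241.63546462507585
[584.9  44.3  88. ]
[586.7  44.1  80.9]
[588.4  43.9  73.8]
[585.7  44.2  85. ]
[584.5  44.4  90. ]
[583.2  44.5  95. ]
[582.   44.7 100. ]
15 [612.  49.  85.] [316. 290.]
25 [602.  49.  85.] [316. 267.]
35 [592.  49.  84.] [316. 242.]
45 [582.  49.  80.] [316. 218.]
55 [573.  49.  75.] [316. 194.]
```

Cup S tipped past flat and leans about 40° on its peg, with the peg still inside. The 15° rock on free release is what topples it. So I'll regrip it low and roll it flat while gripped, before letting go.

play_rows --commands '[{"x": 0,"y": -0.003,"z": 0,"twist": 0},{"x": 0.006,"y": -0.003,"z": 0,"twist": 0},{"x": 0.014,"y": -0.003,"z": 0.004,"twist": 0},{"x": 0.02,"y": -0.003,"z": 0.01,"twist": 0},{"x": 0.025,"y": -0.003,"z": 0.016,"twist": 0},{"x": 0.025,"y": -0.003,"z": 0.021,"twist": 0},{"x": 0.025,"y": -0.003,"z": 0.021,"twist": 0},{"x": 0.025,"y": -0.003,"z": 0.021,"twist": 0}]' --jaw 0.22

```text
time: 13.15
tool_pos: [602.2, 46.0, 68.6]
tcp_rot: [3.142, 0.0, 3.141]
contact_force: [0.7, -0.0, 0.5]
grip_width: 71.6
finger_force: 0.0
```

play_rows --commands '[{"x": 0,"y": 0,"z": 0,"twist": 0},{"x": 0,"y": 0,"z": 0,"twist": 0},{"x": 0,"y": 0,"z": 0,"twist": 0},{"x": 0,"y": 0,"z": 0,"twist": 0},{"x": 0,"y": 0,"z": 0,"twist": 0},{"x": 0,"y": 0,"z": 0,"twist": 0},{"x": 0,"y": 0,"z": 0,"twist": 0},{"x": 0,"y": 0,"z": 0,"twist": 0}]' --jaw 1

```text
time: 13.95
tool_pos: [602.1, 46.0, 68.8]
tcp_rot: [3.142, 0.0, 3.141]
contact_force: [0.1, -0.8, 0.7]
grip_width: 42.8
finger_force: 29.4
```

```bash
python3 - <<'E'
from h import *
from plant import bot
d=bot.capture('scene'); a=d['pixels'][235:315,240:330,::-1]
w=bot.capture('wrist'); b=w['pixels'][160:400,200:440,::-1]
cv2.imwrite('pics/w6.png',np.hstack([cv2.resize(a,(400,356),interpolation=cv2.INTER_CUBIC),cv2.resize(b,(356,356),interpolation=cv2.INTER_CUBIC)]))
pickle.dump(w,open('pics/w6.pkl','wb'));print(w['eye'],w['rotation'])
E
```

```text
[526.86487164  45.55805479 202.1675383 ] [2.86495658e+00 3.43086713e-04 1.56949317e+00]
```

View pics/w6.png

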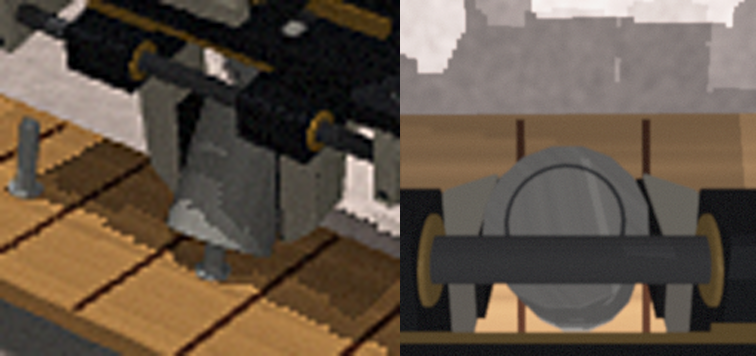

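play_rows --commands '[{"x": -0.002,"y": 0.0005,"z": 0,"twist": 0},{"x": -0.004,"y": 0.001,"z": 0,"twist": 0},{"x": -0.006,"y": 0.001,"z": 0,"twist": 0},{"x": -0.008,"y": 0.0015,"z": 0,"twist": 0},{"x": -0.01,"y": 0.002,"z": 0,"twist": 0},{"x": -0.012,"y": 0.002,"z": 0,"twist": 0},{"x": -0.014,"y": 0.0025,"z": 0,"twist": 0},{"x": -0.016,"y": 0.003,"z": 0,"twist": 0}]'

```text
time: 14.85
tool_pos: [615.4, 49.2, 68.6]
tcp_rot: [3.141, -0.007, 3.141]
contact_force: [-9.7, -1.0, 9.3]
grip_width: 41.3
finger_force: 29.9
```

play_rows --commands '[{"x": -0.001,"y": 0,"z": 0,"twist": 0},{"x": -0.002,"y": 0,"z": 0,"twist": 0},{"x": -0.003,"y": 0,"z": 0.0005,"twist": 0},{"x": -0.004,"y": 0,"z": 0.001,"twist": 0},{"x": -0.004,"y": 0,"z": 0.001,"twist": 0},{"x": -0.004,"y": 0,"z": 0.001,"twist": 0},{"x": -0.004,"y": 0,"z": 0.001,"twist": 0},{"x": -0.004,"y": 0,"z": 0.001,"twist": 0}]'

```text
time: 15.65
tool_pos: [620.2, 49.5, 68.4]
tcp_rot: [3.141, -0.004, 3.141]
contact_force: [-8.9, 0.1, 12.2]
grip_width: 41.2
finger_force: 29.9
```

```bash
cat >> h.py <<'E'
def topell(w,r0,h0=25,show=None):
    pass
E
python3 - <<'E'
from h import *
from plant import bot
o=bot.get_obs();print(o['contact_force'],o['moment'],o['tool_pos'],o['grip_width'])
w=bot.capture('wrist');g=cv2.cvtColor(w['pixels'],cv2.COLOR_RGB2GRAY).astype(int)
# dark ring on cup top: print column profiles
c=int(proj(w,[615,49,90])[0]);print(c)
for cc in (c-15,c,c+15): print([int(v) for v in g[200:400:3,cc]])
E
```

```text
[-8.94248763  0.07914006 12.24069413] [ 0.09281092  1.93100695 -0.01909696] [620.16515261  49.52061511  68.35696238] 41.247778761727595
314
[128, 120, 96, 94, 94, 94, 93, 94, 98, 103, 98, 101, 105, 111, 112, 109, 106, 103, 102, 105, 100, 99, 97, 94, 102, 101, 102, 98, 54, 94, 104, 104, 106, 106, 107, 111, 110, 111, 111, 110, 43, 46, 49, 48, 49, 54, 51, 54, 55, 47, 51, 110, 113, 101, 53, 106, 105, 108, 107, 104, 131, 161, 70, 72, 33, 24, 24]
[132, 116, 97, 95, 93, 94, 89, 95, 96, 102, 101, 101, 104, 110, 113, 111, 107, 105, 105, 102, 99, 99, 98, 100, 103, 101, 99, 53, 106, 108, 108, 110, 108, 112, 110, 112, 111, 111, 112, 109, 40, 46, 50, 51, 49, 50, 52, 47, 52, 50, 53, 109, 112, 109, 105, 57, 107, 108, 109, 110, 106, 132, 69, 72, 29, 19, 19]
[127, 115, 94, 94, 96, 97, 95, 97, 100, 101, 99, 102, 106, 109, 112, 110, 104, 102, 102, 101, 99, 98, 99, 97, 100, 103, 106, 115, 62, 125, 129, 127, 124, 114, 115, 109, 109, 108, 109, 105, 46, 45, 48, 48, 52, 53, 53, 54, 50, 50, 56, 112, 113, 109, 53, 100, 108, 108, 107, 110, 105, 146, 71, 74, 29, 25, 28]
```

```bash
cat >> h.py <<'E'
def ringrows(w,P,up,rr,lean):
    t=np.radians(lean);ax=np.array([-np.sin(t),0,np.cos(t)]);u=np.array([np.cos(t),0,np.sin(t)])
    c=np.array(P)+up*ax
    return [round(proj(w,c+s*rr*u)[1],1) for s in(-1,1)]
E
python3 - <<'E'
from h import *
from plant import bot
w=bot.capture('wrist'); p=bot.get_obs()['tool_pos']-[0,0,6]
for up in(22,25,28):
  for l in(5,10,15,20,25): print(up,l,ringrows(w,p,up,15,l))
E
```

```text
22 5 [np.float64(305.5), np.float64(379.3)]
22 10 [np.float64(299.4), np.float64(376.4)]
22 15 [np.float64(293.6), np.float64(373.0)]
22 20 [np.float64(288.1), np.float64(369.0)]
22 25 [np.float64(283.1), np.float64(364.4)]
25 5 [np.float64(308.5), np.float64(383.8)]
25 10 [np.float64(301.5), np.float64(380.3)]
25 15 [np.float64(294.9), np.float64(376.1)]
25 20 [np.float64(288.6), np.float64(371.3)]
25 25 [np.float64(282.7), np.float64(365.9)]
28 5 [np.float64(311.6), np.float64(388.6)]
28 10 [np.float64(303.8), np.float64(384.3)]
28 15 [np.float64(296.2), np.float64(379.3)]
28 20 [np.float64(289.0), np.float64(373.7)]
28 25 [np.float64(282.3), np.float64(367.5)]
```

play_rows --commands '[{"x": 0,"y": 0,"z": 0.001,"twist": 0},{"x": -0.001,"y": 0,"z": 0.002,"twist": 0},{"x": -0.002,"y": 0,"z": 0.003,"twist": 0},{"x": -0.003,"y": 0,"z": 0.003,"twist": 0},{"x": -0.003,"y": 0,"z": 0.004,"twist": 0},{"x": -0.003,"y": 0,"z": 0.004,"twist": 0},{"x": -0.003,"y": 0,"z": 0.004,"twist": 0},{"x": -0.003,"y": 0,"z": 0.004,"twist": 0}]'

```text
time: 16.55
tool_pos: [625.1, 49.6, 66.6]
tcp_rot: [3.141, 0.001, 3.141]
contact_force: [-7.9, 0.4, 20.2]
grip_width: 41.3
finger_force: 30.0
```

```bash
cat > st.py <<'E'
from h import *
from plant import bot
import sys
rr,hh=float(sys.argv[1]),float(sys.argv[2])   # ring radius, distance P to closed end
o=bot.get_obs();print(o['contact_force'].round(1),o['tool_pos'].round(1),round(o['grip_width'],1))
w=bot.capture('wrist');g=cv2.cvtColor(w['pixels'],cv2.COLOR_RGB2GRAY).astype(int)
c=int(cx) if (cx:=proj(w,o['tool_pos'])[0]) else 0
s=np.median(g[:,c-3:c+4],axis=1)
dark=[i for i in range(200,440) if s[i]<min(s[i-4],s[i+4])-20 and s[i]==s[i-3:i+4].min()]
print('dark rows',dark)
p=o['tool_pos']-[0,0,6]
for l in range(-5,40,5): print(l,ringrows(w,p,hh,rr,l))
E
python3 st.py 15 25
```

```text
[-7.9  0.4 20.2] [625.1  49.6  66.6] 41.3
dark rows [286, 371]
-5 [np.float64(323.3), np.float64(389.1)]
0 [np.float64(316.0), np.float64(386.9)]
5 [np.float64(308.9), np.float64(384.0)]
10 [np.float64(301.9), np.float64(380.5)]
15 [np.float64(295.2), np.float64(376.3)]
20 [np.float64(288.9), np.float64(371.6)]
25 [np.float64(283.0), np.float64(366.2)]
30 [np.float64(277.5), np.float64(360.4)]
35 [np.float64(272.6), np.float64(354.1)]
```

play_rows --commands '[{"x": 0.0005,"y": 0,"z": 0.001,"twist": 0},{"x": 0.001,"y": 0,"z": 0.002,"twist": 0},{"x": 0.002,"y": 0,"z": 0.003,"twist": 0},{"x": 0.002,"y": 0,"z": 0.003,"twist": 0},{"x": 0.002,"y": 0,"z": 0.003,"twist": 0},{"x": 0.001,"y": 0,"z": 0.001,"twist": 0},{"x": 0,"y": 0,"z": -0.001,"twist": 0},{"x": 0,"y": 0,"z": -0.002,"twist": 0}]'

```text
time: 17.4
tool_pos: [625.7, 49.5, 66.4]
tcp_rot: [3.141, 0.002, 3.141]
contact_force: [-0.4, 1.5, 1.3]
grip_width: 41.1
finger_force: 30.1
```

```bash
python3 st.py 15 25
```

```text
[-0.4  1.5  1.3] [625.7  49.5  66.4] 41.1
dark rows [269, 287, 372]
-5 [np.float64(323.4), np.float64(389.1)]
0 [np.float64(316.1), np.float64(386.9)]
5 [np.float64(309.0), np.float64(384.1)]
10 [np.float64(302.0), np.float64(380.6)]
15 [np.float64(295.3), np.float64(376.4)]
20 [np.float64(289.0), np.float64(371.6)]
25 [np.float64(283.1), np.float64(366.3)]
30 [np.float64(277.6), np.float64(360.5)]
35 [np.float64(272.7), np.float64(354.2)]
```

Contact force is down to nothing. I'll open, check that S stays put, then lift straight up.

play_rows --commands '[{"x": 0,"y": 0,"z": 0,"twist": 0},{"x": 0,"y": 0,"z": 0,"twist": 0},{"x": 0,"y": 0,"z": 0,"twist": 0},{"x": 0,"y": 0,"z": 0,"twist": 0},{"x": 0,"y": 0,"z": 0,"twist": 0},{"x": 0,"y": 0,"z": 0,"twist": 0},{"x": 0,"y": 0,"z": 0,"twist": 0},{"x": 0,"y": 0,"z": 0,"twist": 0}]' --jaw 0.3

```text
time: 18.25
tool_pos: [625.0, 48.9, 65.8]
tcp_rot: [3.142, 0.0, 3.141]
contact_force: [0.2, -0.3, 0.4]
grip_width: 64.2
finger_force: 0.0
```

```bash
python3 st.py 15 25
```

```text
[ 0.2 -0.3  0.4] [625.   48.9  65.8] 64.2
dark rows [302]
-5 [np.float64(323.3), np.float64(389.2)]
0 [np.float64(316.0), np.float64(386.9)]
5 [np.float64(308.9), np.float64(384.1)]
10 [np.float64(301.9), np.float64(380.5)]
15 [np.float64(295.2), np.float64(376.4)]
20 [np.float64(288.9), np.float64(371.6)]
25 [np.float64(283.0), np.float64(366.3)]
30 [np.float64(277.6), np.float64(360.4)]
35 [np.float64(272.6), np.float64(354.2)]
```

play_rows --commands '[{"x": 0,"y": 0,"z": -0.005,"twist": 0},{"x": 0,"y": 0,"z": -0.015,"twist": 0},{"x": 0,"y": 0,"z": -0.03,"twist": 0},{"x": 0,"y": 0,"z": -0.05,"twist": 0},{"x": 0,"y": 0,"z": -0.07,"twist": 0},{"x": 0,"y": 0,"z": -0.09,"twist": 0},{"x": 0,"y": 0,"z": -0.11,"twist": 0},{"x": 0,"y": 0,"z": -0.12,"twist": 0}]'

```text
time: 19.1
tool_pos: [625.8, 49.0, 188.7]
tcp_rot: [-3.142, 0.004, 3.141]
contact_force: [0.3, 0.3, -0.1]
grip_width: 64.1
finger_force: 0.0
```

play_rows --commands '[{"x": 0.02,"y": 0.03,"z": -0.02,"twist": 0},{"x": 0.05,"y": 0.07,"z": -0.04,"twist": 0},{"x": 0.08,"y": 0.11,"z": -0.06,"twist": 0},{"x": 0.11,"y": 0.15,"z": -0.06,"twist": 0},{"x": 0.14,"y": 0.19,"z": -0.06,"twist": 0},{"x": 0.17,"y": 0.22,"z": -0.06,"twist": 0},{"x": 0.2,"y": 0.22,"z": -0.06,"twist": 0},{"x": 0.2,"y": 0.22,"z": -0.06,"twist": 0}]'

```text
time: 19.9
tool_pos: [421.5, 270.1, 246.0]
tcp_rot: [-3.141, -0.002, -3.138]
contact_force: [0.7, -0.4, 0.0]
grip_width: 64.0
finger_force: 0.0
```

```bash
python3 - <<'E'
from h import *
from plant import bot
d=bot.capture('scene');t=bot.capture('top')
pickle.dump((d,t),open('pics/p7.pkl','wb'))
a=cv2.resize(np.ascontiguousarray(d['pixels'][170:320,220:370,::-1]),(400,400),interpolation=cv2.INTER_CUBIC)
b=cv2.resize(np.ascontiguousarray(t['pixels'][150:300,240:390,::-1]),(400,400),interpolation=cv2.INTER_CUBIC)
cv2.imwrite('pics/p7.png',np.hstack([a,b]))
E
```

```text
(no output)
```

View pics/p7.png

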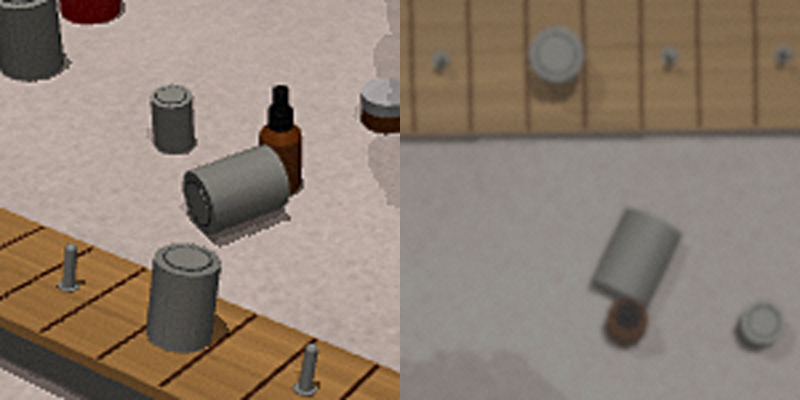

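S sits flat on peg c (left crop, (185,295)). M lies with its closed end towards +x/−y (right crop, centre (635,256)) and its mouth against the upright dropper.

```bash
python3 - <<'E'
from h import *
d,t=pickle.load(open('pics/p7.pkl','rb'))
f=lambda u,v,z:atz(t,(240+(u-400)/2.667,150+v/2.667),z).round(1)
print('M',f(635,256,30),'closed',f(654,222,30),'mouth',f(617,297,30),'drop cap',f(627,316,85),'S top',f(557,55,85))
g=lambda u,v,z:atz(d,(220+u/2.667,170+v/2.667),z).round(1)
print('M scene silhouettes centre',g(236,188,25))
E
```

```text
M [472.8 -10.4  30. ] closed [499.4 -25.8  30. ] mouth [440.9   4.1  30. ] drop cap [418.3  -1.   85. ] S top [618.   47.6  85. ]
M scene silhouettes centre [472.6  -8.2  25. ]
```

play_rows --commands '[{"x": -0.006,"y": -0.035,"z": 0,"twist": 4},{"x": -0.012,"y": -0.075,"z": 0,"twist": 8},{"x": -0.018,"y": -0.115,"z": 0,"twist": 13},{"x": -0.024,"y": -0.155,"z": 0.02,"twist": 18},{"x": -0.03,"y": -0.195,"z": 0.04,"twist": 23},{"x": -0.037,"y": -0.235,"z": 0.06,"twist": 27},{"x": -0.043,"y": -0.265,"z": 0.08,"twist": 27},{"x": -0.046,"y": -0.279,"z": 0.09,"twist": 27}]' --jaw 0.22

```text
time: 20.8
tool_pos: [471.5, -13.4, 154.2]
tcp_rot: [-3.141, -0.001, 2.665]
contact_force: [0.6, -0.0, 1.3]
grip_width: 71.7
finger_force: 0.0
```

play_rows --commands '[{"x": 0,"y": 0,"z": 0,"twist": 0},{"x": 0,"y": 0,"z": 0,"twist": 0},{"x": 0,"y": 0,"z": 0,"twist": 0},{"x": 0,"y": 0,"z": 0,"twist": 0},{"x": 0,"y": 0,"z": 0,"twist": 0},{"x": 0,"y": 0,"z": 0,"twist": 0},{"x": 0,"y": 0,"z": 0,"twist": 0},{"x": 0,"y": 0,"z": 0,"twist": 0}]'

```text
time: 21.6
tool_pos: [471.0, -9.8, 155.8]
tcp_rot: [3.141, 0.0, 2.67]
contact_force: [-0.3, 0.6, -0.9]
grip_width: 71.6
finger_force: 0.0
```

play_rows --commands '[{"x": 0,"y": 0,"z": 0.025,"twist": 0},{"x": 0,"y": 0,"z": 0.05,"twist": 0},{"x": 0,"y": 0,"z": 0.075,"twist": 0},{"x": 0,"y": 0,"z": 0.095,"twist": 0},{"x": 0,"y": 0,"z": 0.108,"twist": 0},{"x": 0,"y": 0,"z": 0.115,"twist": 0},{"x": 0,"y": 0,"z": 0.115,"twist": 0},{"x": 0,"y": 0,"z": 0.115,"twist": 0}]'

```text
time: 22.4
tool_pos: [471.3, -10.0, 41.1]
tcp_rot: [3.141, 0.001, 2.67]
contact_force: [-0.0, -0.8, -0.4]
grip_width: 71.5
finger_force: 0.0
```

play_rows --commands '[{"x": 0,"y": 0,"z": 0,"twist": 0},{"x": 0,"y": 0,"z": 0,"twist": 0},{"x": 0,"y": 0,"z": 0,"twist": 0},{"x": 0,"y": 0,"z": 0,"twist": 0},{"x": 0,"y": 0,"z": 0,"twist": 0},{"x": 0,"y": 0,"z": 0,"twist": 0},{"x": 0,"y": 0,"z": 0,"twist": 0},{"x": 0,"y": 0,"z": 0,"twist": 0}]' --jaw 1

```text
time: 23.2
tool_pos: [471.2, -9.9, 41.0]
tcp_rot: [3.141, 0.001, 2.67]
contact_force: [-0.4, 0.9, 5.6]
grip_width: 50.0
finger_force: 30.0
```

play_rows --commands '[{"x": 0,"y": 0,"z": -0.02,"twist": 0},{"x": 0,"y": 0,"z": -0.05,"twist": 0},{"x": -0.013,"y": 0.007,"z": -0.06,"twist": 0},{"x": -0.027,"y": 0.014,"z": -0.06,"twist": 0},{"x": -0.009,"y": 0.05,"z": -0.06,"twist": -5},{"x": 0.009,"y": 0.085,"z": -0.06,"twist": -12},{"x": 0.027,"y": 0.121,"z": -0.06,"twist": -19},{"x": 0.045,"y": 0.156,"z": -0.06,"twist": -27}]'

```text
time: 24.0
tool_pos: [501.2, 150.8, 100.2]
tcp_rot: [-3.141, -0.001, -3.137]
contact_force: [0.5, -0.4, -1.1]
grip_width: 49.8
finger_force: 30.0
```

play_rows --commands '[{"x": 0,"y": 0,"z": 0,"twist": 0},{"x": 0,"y": 0,"z": 0,"twist": 0},{"x": 0,"y": 0,"z": 0.02,"twist": 0},{"x": 0,"y": 0,"z": 0.04,"twist": 0},{"x": 0,"y": 0,"z": 0.053,"twist": 0},{"x": 0,"y": 0,"z": 0.058,"twist": 0},{"x": 0,"y": 0,"z": 0.06,"twist": 0},{"x": 0,"y": 0,"z": 0.06,"twist": 0}]'

```text
time: 24.8
tool_pos: [501.9, 148.7, 41.3]
tcp_rot: [-3.141, -0.0, 3.14]
contact_force: [-0.8, -0.1, -0.8]
grip_width: 49.8
finger_force: 30.0
```

play_rows --commands '[{"x": 0,"y": 0,"z": 0,"twist": 0},{"x": 0,"y": 0,"z": 0,"twist": 0},{"x": 0,"y": 0,"z": 0,"twist": 0},{"x": 0,"y": 0,"z": 0,"twist": 0},{"x": 0.002,"y": 0,"z": 0,"twist": 0},{"x": 0.005,"y": 0,"z": 0,"twist": 0},{"x": 0.008,"y": 0,"z": 0,"twist": 0},{"x": 0.008,"y": 0,"z": 0,"twist": 0}]' --jaw 0.35

```text
time: 25.6
tool_pos: [493.2, 149.5, 40.7]
tcp_rot: [-3.142, -0.001, 3.141]
contact_force: [-0.2, -0.1, -0.1]
grip_width: 59.3
finger_force: 0.0
```

play_rows --commands '[{"x": 0,"y": 0,"z": 0,"twist": 0},{"x": 0,"y": 0,"z": 0,"twist": 0},{"x": 0,"y": 0,"z": 0,"twist": 0},{"x": 0,"y": 0,"z": 0,"twist": 0},{"x": 0,"y": 0,"z": 0,"twist": 0},{"x": 0,"y": 0,"z": 0,"twist": 0},{"x": 0,"y": 0,"z": 0,"twist": 0},{"x": 0,"y": 0,"z": 0,"twist": 0}]' --jaw 1

```text
time: 26.4
tool_pos: [493.9, 149.5, 40.8]
tcp_rot: [3.142, 0.0, 3.141]
contact_force: [-0.2, -0.1, 1.7]
grip_width: 49.7
finger_force: 30.0
```

play_rows --commands '[{"x": 0,"y": 0,"z": -0.03,"twist": 0},{"x": 0,"y": 0,"z": -0.06,"twist": 0},{"x": -0.01,"y": -0.001,"z": -0.08,"twist": 0},{"x": -0.035,"y": -0.004,"z": -0.08,"twist": 0},{"x": -0.065,"y": -0.007,"z": -0.08,"twist": 0},{"x": -0.09,"y": -0.01,"z": -0.08,"twist": 0},{"x": -0.104,"y": -0.01,"z": -0.08,"twist": 0},{"x": -0.104,"y": -0.01,"z": -0.08,"twist": 0}]'

```text
time: 27.2
tool_pos: [599.1, 139.1, 120.1]
tcp_rot: [3.141, 0.001, 3.14]
contact_force: [0.5, -0.0, -0.8]
grip_width: 50.0
finger_force: 30.0
```

play_rows --commands '[{"x": 0,"y": 0,"z": 0.005,"twist": 0},{"x": 0,"y": 0,"z": 0.011,"twist": 0},{"x": 0.002,"y": 0,"z": 0.016,"twist": 0},{"x": 0.005,"y": 0,"z": 0.02,"twist": 0},{"x": 0.008,"y": 0,"z": 0.024,"twist": 0},{"x": 0.01,"y": 0,"z": 0.028,"twist": 0},{"x": 0.011,"y": 0,"z": 0.032,"twist": 0},{"x": 0.011,"y": 0,"z": 0.032,"twist": 0}]'

```text
time: 28.0
tool_pos: [586.8, 139.6, 89.5]
tcp_rot: [3.141, 0.002, 3.141]
contact_force: [-1.2, 0.1, 5.4]
grip_width: 49.8
finger_force: 30.0
```

Contact at 5 N, so the cup is rotating as planned. Continuing along the path.

play_rows --commands '[{"x": 0,"y": 0,"z": 0.003,"twist": 0},{"x": 0,"y": 0,"z": 0.006,"twist": 0},{"x": 0,"y": 0,"z": 0.009,"twist": 0},{"x": -0.001,"y": 0,"z": 0.011,"twist": 0},{"x": -0.003,"y": 0,"z": 0.013,"twist": 0},{"x": -0.005,"y": 0,"z": 0.014,"twist": 0},{"x": -0.006,"y": 0,"z": 0.014,"twist": 0},{"x": -0.006,"y": 0,"z": 0.014,"twist": 0}]'

```text
time: 28.8
tool_pos: [587.9, 139.9, 73.8]
tcp_rot: [-3.141, -0.01, -3.141]
contact_force: [-13.1, 0.6, 6.8]
grip_width: 50.1
finger_force: 30.0
```

```bash
python3 - <<'E'
from h import *
from plant import bot
o=bot.get_obs();print(o['contact_force'],o['tool_pos'])
d=bot.capture('scene');w=bot.capture('wrist')
a=cv2.resize(np.ascontiguousarray(d['pixels'][230:330,280:400,::-1]),(432,360),interpolation=cv2.INTER_CUBIC)
b=cv2.resize(np.ascontiguousarray(w['pixels'][140:440,170:470,::-1]),(360,360),interpolation=cv2.INTER_CUBIC)
cv2.imwrite('pics/p8.png',np.hstack([a,b]))
E
```

```text
[-13.10357276   0.59797555   6.8027066 ] [587.92895761 139.87188513  73.84682709]
```

View pics/p8.png

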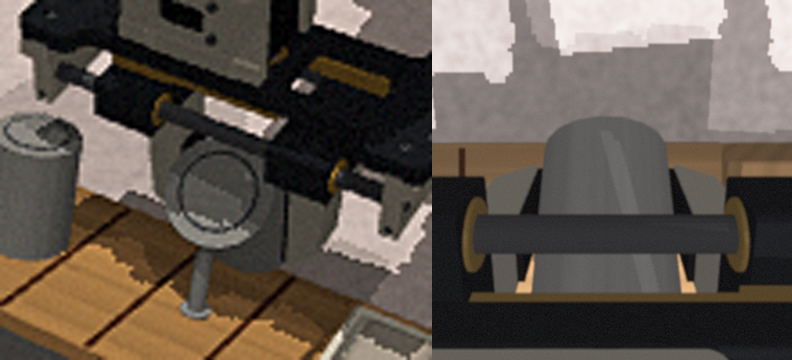

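play_rows --commands '[{"x": 0,"y": 0,"z": -0.002,"twist": 0},{"x": -0.002,"y": 0,"z": -0.004,"twist": 0},{"x": -0.004,"y": 0,"z": -0.005,"twist": 0},{"x": -0.006,"y": 0,"z": -0.005,"twist": 0},{"x": -0.008,"y": 0,"z": -0.005,"twist": 0},{"x": -0.009,"y": 0,"z": -0.005,"twist": 0},{"x": -0.009,"y": 0,"z": -0.005,"twist": 0},{"x": -0.009,"y": 0,"z": -0.005,"twist": 0}]'

```text
time: 29.7
tool_pos: [591.4, 139.9, 76.7]
tcp_rot: [-3.14, -0.024, -3.141]
contact_force: [-28.3, -0.0, 6.5]
grip_width: 49.9
finger_force: 30.0
```

play_rows --commands '[{"x": 0.01,"y": 0,"z": -0.01,"twist": 0},{"x": 0.025,"y": 0,"z": -0.025,"twist": 0},{"x": 0.05,"y": 0,"z": -0.03,"twist": 0},{"x": 0.075,"y": 0,"z": -0.03,"twist": 0},{"x": 0.09,"y": 0,"z": -0.02,"twist": 0},{"x": 0.09,"y": 0,"z": 0.0,"twist": 0},{"x": 0.09,"y": 0,"z": 0.015,"twist": 0},{"x": 0.09,"y": 0,"z": 0.022,"twist": 0}]'

```text
time: 30.5
tool_pos: [510.7, 139.5, 56.8]
tcp_rot: [-3.141, -0.001, 3.141]
contact_force: [0.7, -0.2, -1.2]
grip_width: 50.3
finger_force: 30.0
```

play_rows --commands '[{"x": 0,"y": 0,"z": 0.002,"twist": 0},{"x": 0.002,"y": 0,"z": 0.004,"twist": 0},{"x": 0.005,"y": 0,"z": 0.006,"twist": 0},{"x": 0.008,"y": 0,"z": 0.008,"twist": 0},{"x": 0.011,"y": 0,"z": 0.01,"twist": 0},{"x": 0.014,"y": 0,"z": 0.012,"twist": 0},{"x": 0.017,"y": 0,"z": 0.014,"twist": 0},{"x": 0.017,"y": 0,"z": 0.015,"twist": 0}]'

```text
time: 31.3
tool_pos: [498.4, 139.6, 45.7]
tcp_rot: [3.141, 0.01, 3.141]
contact_force: [-0.3, -2.6, 25.5]
grip_width: 50.0
finger_force: 30.0
```

play_rows --commands '[{"x": 0.002,"y": 0,"z": 0.001,"twist": 0},{"x": 0.004,"y": 0,"z": 0.002,"twist": 0},{"x": 0.006,"y": 0,"z": 0.003,"twist": 0},{"x": 0.008,"y": 0,"z": 0.003,"twist": 0},{"x": 0.01,"y": 0,"z": 0.003,"twist": 0},{"x": 0.01,"y": 0,"z": 0.002,"twist": 0},{"x": 0.01,"y": 0,"z": 0,"twist": 0},{"x": 0.01,"y": 0,"z": -0.002,"twist": 0}]'

```text
time: 32.1
tool_pos: [484.4, 139.5, 44.9]
tcp_rot: [3.142, -0.0, 3.141]
contact_force: [-0.2, 0.1, -1.3]
grip_width: 49.9
finger_force: 30.0
```

```bash
python3 - <<'E'
from h import *
from plant import bot
o=bot.get_obs();print(o['contact_force'].round(1),o['tool_pos'].round(1))
w=bot.capture('wrist');g=cv2.cvtColor(w['pixels'],cv2.COLOR_RGB2GRAY).astype(int)
s=np.median(g[:,311:318],axis=1).astype(int)
print(s[150:420:4])
p=o['tool_pos']
for l in(-30,-20,-10,0,10):
    print(l,ringrows(w,p-[0,0,16],40,25,l),ringrows(w,p-[0,0,16],40,18,l))
E
```

```text
[-0.2  0.1 -1.3] [484.4 139.5  44.9]
[238 238 238 238 241 242 241 237 222 130 132 127 128 129 133 132 128 127
 126 129 131 130 104  93  97  98  99  99  97  97  96  93  92  91  91  91
  91  92  89  92  90  91  71  45  47  49  50  50  51  49  52  91  91  89
  91  91  94  89  89  73  66  21  20  20  20  21  22  20]
-30 [np.float64(369.0), np.float64(418.9)] [np.float64(377.7), np.float64(413.3)]
-20 [np.float64(345.9), np.float64(422.6)] [np.float64(358.9), np.float64(413.7)]
-10 [np.float64(321.1), np.float64(422.6)] [np.float64(337.5), np.float64(410.3)]
0 [np.float64(296.2), np.float64(418.3)] [np.float64(314.9), np.float64(402.7)]
10 [np.float64(272.7), np.float64(409.4)] [np.float64(292.5), np.float64(390.9)]
```

```bash
python3 - <<'E'
from h import *
from plant import bot
o=bot.get_obs();w=bot.capture('wrist');p=o['tool_pos']
for dz in(16,20):
  for l in(-35,-25,-15,-5,0): print(dz,l,'rim',ringrows(w,p-[0,0,dz],-24,25,l),'top',ringrows(w,p-[0,0,dz],40,25,l),ringrows(w,p-[0,0,dz],40,18,l))
d=bot.capture('scene');g=cv2.cvtColor(d['pixels'],cv2.COLOR_RGB2GRAY).astype(int)
u,v=map(int,proj(d,p)); print(u,v)
b=w['pixels'][150:420,220:410,::-1]
cv2.imwrite('pics/p9.png',np.hstack([cv2.resize(np.ascontiguousarray(d['pixels'][v-50:v+50,u-60:u+60,::-1]),(432,360),interpolation=cv2.INTER_CUBIC),cv2.resize(np.ascontiguousarray(b),(253,360),interpolation=cv2.INTER_CUBIC)]))
E
```

```text
16 -35 rim [np.float64(235.5), np.float64(292.7)] top [np.float64(379.3), np.float64(415.9)] [np.float64(385.8), np.float64(411.9)]
16 -25 rim [np.float64(235.3), np.float64(303.4)] top [np.float64(357.7), np.float64(421.2)] [np.float64(368.6), np.float64(414.0)]
16 -15 rim [np.float64(237.2), np.float64(314.3)] top [np.float64(333.6), np.float64(423.1)] [np.float64(348.4), np.float64(412.5)]
16 -5 rim [np.float64(241.1), np.float64(325.3)] top [np.float64(308.5), np.float64(421.0)] [np.float64(326.2), np.float64(407.0)]
16 0 rim [np.float64(243.6), np.float64(330.7)] top [np.float64(296.1), np.float64(418.3)] [np.float64(314.9), np.float64(402.7)]
20 -35 rim [np.float64(233.3), np.float64(289.8)] top [np.float64(371.9), np.float64(409.4)] [np.float64(378.5), np.float64(405.3)]
20 -25 rim [np.float64(233.2), np.float64(300.3)] top [np.float64(350.9), np.float64(414.2)] [np.float64(361.7), np.float64(407.0)]
20 -15 rim [np.float64(235.2), np.float64(311.0)] top [np.float64(327.5), np.float64(415.7)] [np.float64(342.0), np.float64(405.2)]
20 -5 rim [np.float64(239.0), np.float64(321.7)] top [np.float64(303.2), np.float64(413.3)] [np.float64(320.5), np.float64(399.6)]
20 0 rim [np.float64(241.5), np.float64(327.1)] top [np.float64(291.3), np.float64(410.5)] [np.float64(309.5), np.float64(395.3)]
373 260
```

View pics/p9.png

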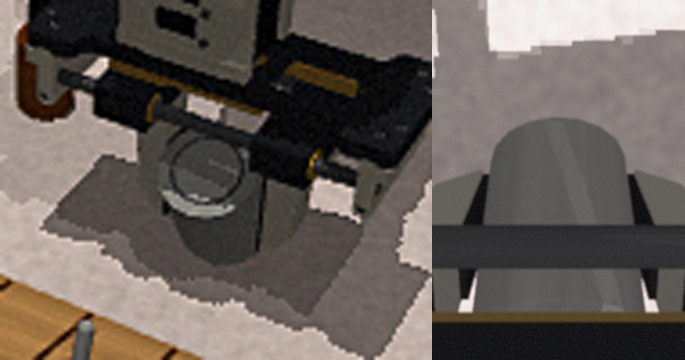

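play_rows --commands '[{"x": 0.002,"y": 0,"z": 0.002,"twist": 0},{"x": 0.007,"y": 0,"z": 0.004,"twist": 0},{"x": 0.013,"y": 0,"z": 0.005,"twist": 0},{"x": 0.019,"y": 0,"z": 0.005,"twist": 0},{"x": 0.025,"y": 0,"z": 0.006,"twist": 0},{"x": 0.031,"y": 0,"z": 0.007,"twist": 0},{"x": 0.037,"y": 0,"z": 0.008,"twist": 0},{"x": 0.043,"y": 0,"z": 0.009,"twist": 0}]'

```text
time: 33.05
tool_pos: [446.9, 140.1, 37.8]
tcp_rot: [3.14, 0.013, 3.141]
contact_force: [8.0, -0.1, 10.0]
grip_width: 50.0
finger_force: 29.9
```

play_rows --commands '[{"x": 0.004,"y": 0,"z": 0.002,"twist": 0},{"x": 0.008,"y": 0,"z": 0.004,"twist": 0},{"x": 0.012,"y": 0,"z": 0.005,"twist": 0},{"x": 0.014,"y": 0,"z": 0.006,"twist": 0},{"x": 0.014,"y": 0,"z": 0.006,"twist": 0},{"x": 0.014,"y": 0,"z": 0.004,"twist": 0},{"x": 0.014,"y": 0,"z": 0.002,"twist": 0},{"x": 0.014,"y": 0,"z": 0.001,"twist": 0}]'

```text
time: 33.85
tool_pos: [426.6, 139.4, 34.3]
tcp_rot: [-3.141, -0.003, 3.141]
contact_force: [-1.0, -0.5, -1.8]
grip_width: 49.5
finger_force: 29.6
```

play_rows --commands '[{"x": 0,"y": 0,"z": 0,"twist": 0},{"x": 0,"y": 0,"z": 0,"twist": 0},{"x": 0,"y": 0,"z": 0,"twist": 0},{"x": 0,"y": 0,"z": 0,"twist": 0},{"x": 0,"y": 0,"z": 0,"twist": 0},{"x": 0,"y": 0,"z": 0,"twist": 0},{"x": 0,"y": 0,"z": 0,"twist": 0},{"x": 0,"y": 0,"z": 0,"twist": 0}]' --jaw 0.28

```text
time: 34.65
tool_pos: [427.8, 139.5, 34.7]
tcp_rot: [3.142, 0.0, 3.141]
contact_force: [-0.8, -0.3, 0.5]
grip_width: 66.3
finger_force: 0.0
```

```bash
python3 - <<'E'
from h import *
from plant import bot
o=bot.get_obs();w=bot.capture('wrist');p=o['tool_pos'];print(p.round(1),o['contact_force'].round(1))
g=cv2.cvtColor(w['pixels'],cv2.COLOR_RGB2GRAY).astype(int)
print(np.median(g[:,311:318],axis=1).astype(int)[230:420:3])
for dx in (-5,0,5): 
  P=np.array([p[0]+dx,p[1],0]); print(dx,[round(proj(w,P+[s*r,0,64])[1]) for r in(25,18) for s in(-1,1)],round(proj(w,P+[-25,0,0])[1]))
E
```

```text
[427.8 139.5  34.7] [-0.8 -0.3  0.5]
[163 163 158 156 157 159 142 136 129  82  81  80  81  81  81  81  81  81
  81  82  82  82  82  81  82  81  81  82  87  96  44  44  48  49  50  52
  53  51  50  49  54 103 102 102 103 101 102  99 101 102 103  96  72  72
  29  21  21  22  21  21  23  21  23  19]
-5 [289, 418, 309, 401] 237
0 [303, 429, 323, 413] 246
5 [317, 440, 336, 425] 256
```

Rim row 257 and top edge row 316 match an upright cup about 5 mm ahead of the TCP, so M stands mouth-down again at about x=432. I'll regrip it, carry it to peg b, and this time roll it flat against the board while gripped.

play_rows --commands '[{"x": -0.002,"y": 0,"z": -0.004,"twist": 0},{"x": -0.005,"y": 0,"z": -0.01,"twist": 0},{"x": -0.005,"y": 0,"z": -0.01,"twist": 0},{"x": -0.005,"y": 0,"z": -0.01,"twist": 0},{"x": -0.005,"y": 0,"z": -0.01,"twist": 0},{"x": -0.005,"y": 0,"z": -0.01,"twist": 0},{"x": -0.005,"y": 0,"z": -0.01,"twist": 0},{"x": -0.005,"y": 0,"z": -0.01,"twist": 0}]'

```text
time: 35.5
tool_pos: [432.7, 139.6, 44.6]
tcp_rot: [3.142, -0.0, 3.141]
contact_force: [0.5, -0.3, 0.3]
grip_width: 66.1
finger_force: 0.0
```

play_rows --commands '[{"x": 0,"y": 0,"z": 0,"twist": 0},{"x": 0,"y": 0,"z": 0,"twist": 0},{"x": 0,"y": 0,"z": 0,"twist": 0},{"x": 0,"y": 0,"z": 0,"twist": 0},{"x": 0,"y": 0,"z": 0,"twist": 0},{"x": 0,"y": 0,"z": 0,"twist": 0},{"x": 0,"y": 0,"z": 0,"twist": 0},{"x": 0,"y": 0,"z": 0,"twist": 0}]' --jaw 1

```text
time: 36.3
tool_pos: [432.8, 139.5, 44.7]
tcp_rot: [3.142, -0.0, 3.141]
contact_force: [0.4, 0.0, -0.5]
grip_width: 49.9
finger_force: 30.0
```

play_rows --commands '[{"x": 0,"y": 0,"z": -0.03,"twist": 0},{"x": 0,"y": 0,"z": -0.07,"twist": 0},{"x": 0,"y": -0.01,"z": -0.105,"twist": 0},{"x": -0.01,"y": -0.05,"z": -0.105,"twist": 0},{"x": -0.03,"y": -0.09,"z": -0.105,"twist": 0},{"x": -0.06,"y": -0.13,"z": -0.105,"twist": 0},{"x": -0.09,"y": -0.165,"z": -0.105,"twist": 0},{"x": -0.125,"y": -0.179,"z": -0.105,"twist": 0}]'

```text
time: 37.1
tool_pos: [558.2, -42.8, 149.7]
tcp_rot: [-3.141, -0.001, 3.138]
contact_force: [-0.1, 0.4, -0.5]
grip_width: 49.7
finger_force: 30.0
```

play_rows --commands '[{"x": -0.03,"y": 0,"z": 0,"twist": 0},{"x": -0.055,"y": 0,"z": 0,"twist": 0},{"x": -0.072,"y": 0,"z": 0,"twist": 0},{"x": -0.072,"y": 0,"z": 0,"twist": 0},{"x": -0.072,"y": 0,"z": 0.01,"twist": 0},{"x": -0.072,"y": 0,"z": 0.02,"twist": 0},{"x": -0.072,"y": 0,"z": 0.03,"twist": 0},{"x": -0.072,"y": 0,"z": 0.03,"twist": 0}]'

```text
time: 37.9
tool_pos: [628.0, -39.4, 117.6]
tcp_rot: [3.141, -0.004, 3.141]
contact_force: [-0.4, 0.4, -1.9]
grip_width: 49.7
finger_force: 30.0
```

play_rows --commands '[{"x": 0,"y": 0,"z": 0.01,"twist": 0},{"x": 0,"y": 0,"z": 0.02,"twist": 0},{"x": 0,"y": 0,"z": 0.028,"twist": 0},{"x": 0,"y": 0,"z": 0.033,"twist": 0},{"x": 0,"y": 0,"z": 0.035,"twist": 0},{"x": 0,"y": 0,"z": 0.035,"twist": 0},{"x": 0,"y": 0,"z": 0.035,"twist": 0},{"x": 0,"y": 0,"z": 0.035,"twist": 0}]'

```text
time: 38.7
tool_pos: [629.4, -39.5, 85.8]
tcp_rot: [3.142, -0.0, 3.141]
contact_force: [-4.6, 1.1, 7.6]
grip_width: 49.8
finger_force: 30.0
```

play_rows --commands '[{"x": 0.001,"y": 0,"z": 0.0015,"twist": 0},{"x": 0.0025,"y": 0,"z": 0.003,"twist": 0},{"x": 0.004,"y": 0,"z": 0.0045,"twist": 0},{"x": 0.005,"y": 0,"z": 0.006,"twist": 0},{"x": 0.0065,"y": 0,"z": 0.0075,"twist": 0},{"x": 0.008,"y": 0,"z": 0.009,"twist": 0},{"x": 0.009,"y": 0,"z": 0.0105,"twist": 0},{"x": 0.009,"y": 0,"z": 0.0115,"twist": 0}]'

```text
time: 39.5
tool_pos: [622.2, -39.1, 77.8]
tcp_rot: [-3.141, 0.006, -3.142]
contact_force: [-10.5, 3.0, 27.0]
grip_width: 49.7
finger_force: 30.0
```

```bash
python3 st.py 18 24
```

```text
[-10.5   3.   27. ] [622.2 -39.1  77.8] 49.7
dark rows [297]
-5 [np.float64(314.8), np.float64(393.1)]
0 [np.float64(307.4), np.float64(391.7)]
5 [np.float64(300.2), np.float64(389.6)]
10 [np.float64(293.4), np.float64(386.8)]
15 [np.float64(286.9), np.float64(383.3)]
20 [np.float64(280.9), np.float64(379.2)]
25 [np.float64(275.3), np.float64(374.4)]
30 [np.float64(270.3), np.float64(369.1)]
35 [np.float64(265.9), np.float64(363.2)]
```

play_rows --commands '[{"x": 0.001,"y": 0,"z": 0.0005,"twist": 0},{"x": 0.002,"y": 0,"z": 0.001,"twist": 0},{"x": 0.003,"y": 0,"z": 0.001,"twist": 0},{"x": 0.004,"y": 0,"z": 0.0015,"twist": 0},{"x": 0.005,"y": 0,"z": 0.002,"twist": 0},{"x": 0.006,"y": 0,"z": 0.002,"twist": 0},{"x": 0.006,"y": 0,"z": 0.002,"twist": 0},{"x": 0.006,"y": 0,"z": 0.002,"twist": 0}]'

```text
time: 40.35
tool_pos: [619.0, -39.5, 75.3]
tcp_rot: [-3.141, 0.012, 3.141]
contact_force: [3.6, 2.8, 15.0]
grip_width: 49.2
finger_force: 30.0
```

```bash
python3 st.py 18 24 | head -8
```

```text
[ 3.6  2.8 15. ] [619.  -39.5  75.3] 49.2
dark rows [294]
-5 [np.float64(315.3), np.float64(393.1)]
0 [np.float64(307.9), np.float64(391.8)]
5 [np.float64(300.7), np.float64(389.7)]
10 [np.float64(293.8), np.float64(387.0)]
15 [np.float64(287.3), np.float64(383.6)]
20 [np.float64(281.2), np.float64(379.5)]
```

play_rows --commands '[{"x": 0,"y": 0,"z": -0.001,"twist": 0},{"x": 0,"y": 0,"z": -0.002,"twist": 0},{"x": 0,"y": 0,"z": -0.0025,"twist": 0},{"x": 0,"y": 0,"z": -0.0025,"twist": 0},{"x": 0,"y": 0,"z": -0.0025,"twist": 0},{"x": 0,"y": 0,"z": -0.0025,"twist": 0},{"x": 0,"y": 0,"z": -0.0025,"twist": 0},{"x": 0,"y": 0,"z": -0.0025,"twist": 0}]'

```text
time: 41.2
tool_pos: [615.9, -39.8, 74.8]
tcp_rot: [-3.141, 0.003, 3.141]
contact_force: [1.3, -0.2, 7.6]
grip_width: 49.7
finger_force: 30.0
```

play_rows --commands '[{"x": 0,"y": 0,"z": 0,"twist": 0},{"x": 0,"y": 0,"z": 0,"twist": 0},{"x": 0,"y": 0,"z": 0,"twist": 0},{"x": 0,"y": 0,"z": 0,"twist": 0},{"x": 0,"y": 0,"z": 0,"twist": 0},{"x": 0,"y": 0,"z": 0,"twist": 0},{"x": 0,"y": 0,"z": 0,"twist": 0},{"x": 0,"y": 0,"z": 0,"twist": 0}]' --jaw 0.35

```text
time: 42.0
tool_pos: [614.7, -39.6, 73.7]
tcp_rot: [3.141, -0.0, 3.141]
contact_force: [0.6, -0.2, 0.6]
grip_width: 59.7
finger_force: 0.0
```

```bash
python3 st.py 18 24 | head -8
```

```text
[ 0.6 -0.2  0.6] [614.7 -39.6  73.7] 59.7
dark rows [295]
-5 [np.float64(314.4), np.float64(393.1)]
0 [np.float64(307.0), np.float64(391.6)]
5 [np.float64(299.9), np.float64(389.5)]
10 [np.float64(293.0), np.float64(386.7)]
15 [np.float64(286.6), np.float64(383.2)]
20 [np.float64(280.6), np.float64(379.0)]
```

play_rows --commands '[{"x": 0,"y": 0,"z": -0.004,"twist": 0},{"x": 0,"y": 0,"z": -0.012,"twist": 0},{"x": 0,"y": 0,"z": -0.025,"twist": 0},{"x": 0,"y": 0,"z": -0.045,"twist": 0},{"x": 0,"y": 0,"z": -0.07,"twist": 0},{"x": 0,"y": 0,"z": -0.095,"twist": 0},{"x": 0,"y": 0,"z": -0.115,"twist": 0},{"x": 0,"y": 0,"z": -0.12,"twist": 0}]'

```text
time: 42.85
tool_pos: [615.9, -39.8, 197.7]
tcp_rot: [-3.141, 0.006, 3.141]
contact_force: [0.5, 0.3, -0.6]
grip_width: 59.6
finger_force: 0.0
```

play_rows --commands '[{"x": 0.025,"y": -0.008,"z": 0,"twist": 0},{"x": 0.06,"y": -0.02,"z": 0,"twist": 0},{"x": 0.1,"y": -0.033,"z": 0,"twist": 0},{"x": 0.14,"y": -0.046,"z": 0,"twist": 0},{"x": 0.175,"y": -0.058,"z": 0,"twist": 0},{"x": 0.196,"y": -0.065,"z": 0,"twist": 0},{"x": 0.196,"y": -0.065,"z": 0.02,"twist": 0},{"x": 0.196,"y": -0.065,"z": 0.04,"twist": 0}]'

```text
time: 43.65
tool_pos: [418.3, -104.9, 153.9]
tcp_rot: [-3.141, 0.002, 3.14]
contact_force: [0.2, -1.3, -0.6]
grip_width: 59.8
finger_force: 0.0
```

play_rows --commands '[{"x": 0,"y": 0,"z": 0,"twist": 0},{"x": 0,"y": 0,"z": 0.03,"twist": 0},{"x": 0,"y": 0,"z": 0.06,"twist": 0},{"x": 0,"y": 0,"z": 0.085,"twist": 0},{"x": 0,"y": 0,"z": 0.105,"twist": 0},{"x": 0,"y": 0,"z": 0.12,"twist": 0},{"x": 0,"y": 0,"z": 0.12,"twist": 0},{"x": 0,"y": 0,"z": 0.12,"twist": 0}]'

```text
time: 44.45
tool_pos: [419.1, -104.5, 34.3]
tcp_rot: [-3.142, 0.0, 3.141]
contact_force: [0.5, 1.1, 0.1]
grip_width: 60.0
finger_force: 0.0
```

```bash
python3 - <<'E'
from h import *
from plant import bot
o=bot.get_obs();w=bot.capture('wrist');p=o['tool_pos'];print(p.round(1))
g=cv2.cvtColor(w['pixels'],cv2.COLOR_RGB2GRAY).astype(int)
print(np.median(g[:,311:318],axis=1).astype(int)[230:420:3])
for dx in (-5,0,5): 
  P=np.array([p[0]+dx,p[1],0]); print(dx,[round(proj(w,P+[s*r,0,46])[1]) for r in(17,12.2) for s in(-1,1)],round(proj(w,P+[-17,0,0])[1]))
t=bot.capture('top');pickle.dump(t,open('pics/t10.pkl','wb'))
for n,P in[('M',(613,-40,95)),('S',(616,49.5,86))]: print(n,proj(t,P))
g=cv2.cvtColor(t['pixels'][140:210,270:380],cv2.COLOR_RGB2HSV);m=((g[:,:,1]<60)).astype(np.uint8)
n,l,s,c=cv2.connectedComponentsWithStats(m)
for i in range(1,n):
    if s[i,4]>60: print(s[i]+[270,140,0,0,0],c[i]+[270,140])
E
```

```text
[ 419.1 -104.5   34.3]
[155 157 159 161 159 157 157 157 130 129 122  83  83  82  83  83  82  84
  84  85  84  84  84  88 102 102 102  70  83  95  43  47  49  48  51  52
  51  50  50  50  52  99 100 100 101  79  96 100 137 238 238 214  68  72
  31  20  18  18  21  22  21  22  21  22]
-5 [290, 368, 302, 358] 252
0 [302, 379, 314, 369] 262
5 [314, 389, 325, 379] 271
M (np.float64(342.67196925919075), np.float64(171.02026785598355))
S (np.float64(297.916279896066), np.float64(171.42811955404784))
[270 140 110   5 425] [320.16470588 141.48      ]
[288 160  21  22 368] [298.20652174 170.25271739]
[330 161  26  26 530] [342.51886792 173.14528302]
[ 270  199  110   11 1151] [325.92528236 204.25369244]
```

play_rows --commands '[{"x": 0,"y": 0,"z": 0,"twist": 0},{"x": 0,"y": 0,"z": 0,"twist": 0},{"x": 0,"y": 0,"z": 0,"twist": 0},{"x": 0,"y": 0,"z": 0,"twist": 0},{"x": 0,"y": 0,"z": 0,"twist": 0},{"x": 0,"y": 0,"z": 0,"twist": 0},{"x": 0,"y": 0,"z": 0,"twist": 0},{"x": 0,"y": 0,"z": 0,"twist": 0}]' --jaw 1

```text
time: 45.35
tool_pos: [418.7, -104.5, 33.8]
tcp_rot: [-3.142, 0.0, 3.141]
contact_force: [-0.9, 0.7, 3.7]
grip_width: 32.6
finger_force: 30.0
```

play_rows --commands '[{"x": 0,"y": 0,"z": -0.03,"twist": 0},{"x": 0,"y": 0,"z": -0.07,"twist": 0},{"x": 0,"y": 0,"z": -0.11,"twist": 0},{"x": -0.03,"y": 0.015,"z": -0.12,"twist": 0},{"x": -0.06,"y": 0.045,"z": -0.12,"twist": 0},{"x": -0.085,"y": 0.08,"z": -0.12,"twist": 0},{"x": -0.105,"y": 0.115,"z": -0.12,"twist": 0},{"x": -0.12,"y": 0.15,"z": -0.12,"twist": 0}]'

```text
time: 46.15
tool_pos: [539.6, 46.9, 153.2]
tcp_rot: [3.142, -0.0, 3.141]
contact_force: [0.3, 0.1, -0.8]
grip_width: 33.0
finger_force: 30.0
```

play_rows --commands '[{"x": -0.015,"y": 0.03,"z": 0,"twist": 0},{"x": -0.04,"y": 0.06,"z": 0,"twist": 0},{"x": -0.065,"y": 0.08,"z": 0,"twist": 0},{"x": -0.09,"y": 0.094,"z": 0,"twist": 0},{"x": -0.09,"y": 0.094,"z": 0,"twist": 0},{"x": -0.09,"y": 0.094,"z": 0.02,"twist": 0},{"x": -0.09,"y": 0.094,"z": 0.04,"twist": 0},{"x": -0.09,"y": 0.094,"z": 0.05,"twist": 0}]'

```text
time: 46.95
tool_pos: [627.1, 138.8, 101.4]
tcp_rot: [-3.141, -0.004, 3.141]
contact_force: [-0.3, -0.2, -0.0]
grip_width: 32.6
finger_force: 30.0
```

play_rows --commands '[{"x": 0,"y": 0,"z": 0,"twist": 0},{"x": 0,"y": 0,"z": 0.01,"twist": 0},{"x": 0,"y": 0,"z": 0.018,"twist": 0},{"x": 0,"y": 0,"z": 0.026,"twist": 0},{"x": 0,"y": 0,"z": 0.03,"twist": 0},{"x": 0,"y": 0,"z": 0.032,"twist": 0},{"x": 0,"y": 0,"z": 0.032,"twist": 0},{"x": 0,"y": 0,"z": 0.032,"twist": 0}]'

```text
time: 47.75
tool_pos: [628.6, 139.4, 72.9]
tcp_rot: [-3.142, 0.0, 3.141]
contact_force: [-4.1, -1.0, 6.5]
grip_width: 32.9
finger_force: 30.0
```

play_rows --commands '[{"x": 0.001,"y": 0,"z": 0.0015,"twist": 0},{"x": 0.002,"y": 0,"z": 0.003,"twist": 0},{"x": 0.003,"y": 0,"z": 0.0045,"twist": 0},{"x": 0.004,"y": 0,"z": 0.0055,"twist": 0},{"x": 0.005,"y": 0,"z": 0.0065,"twist": 0},{"x": 0.006,"y": 0,"z": 0.0075,"twist": 0},{"x": 0.007,"y": 0,"z": 0.0085,"twist": 0},{"x": 0.007,"y": 0,"z": 0.009,"twist": 0}]'

```text
time: 48.55
tool_pos: [624.9, 139.9, 69.1]
tcp_rot: [3.141, 0.01, 3.141]
contact_force: [-7.8, -0.4, 30.8]
grip_width: 32.6
finger_force: 30.0
```

play_rows --commands '[{"x": 0.0005,"y": 0,"z": 0,"twist": 0},{"x": 0.001,"y": 0,"z": 0.0005,"twist": 0},{"x": 0.0015,"y": 0,"z": 0.0005,"twist": 0},{"x": 0.002,"y": 0,"z": 0.001,"twist": 0},{"x": 0.003,"y": 0,"z": 0.001,"twist": 0},{"x": 0.004,"y": 0,"z": 0.001,"twist": 0},{"x": 0.004,"y": 0,"z": 0.001,"twist": 0},{"x": 0.004,"y": 0,"z": 0.001,"twist": 0}]'

```text
time: 49.35
tool_pos: [621.3, 139.8, 66.6]
tcp_rot: [3.141, 0.01, 3.141]
contact_force: [-2.3, 0.9, 21.2]
grip_width: 32.6
finger_force: 30.0
```

```bash
python3 - <<'E'
from plant import bot
p=bot.get_obs()['tool_pos'];print(p, 'dist to board',(p[0]-629.5)*-.259+(p[2]-6-33)*.966,'flat if ~28')
E
python3 st.py 12.2 18
```

```text
[621.28591361 139.8392137   66.58466312] dist to board 28.774232949442002 flat if ~28
[-2.3  0.9 21.2] [621.3 139.8  66.6] 32.6
dark rows [309, 369]
-5 [np.float64(319.4), np.float64(370.7)]
0 [np.float64(314.3), np.float64(369.3)]
5 [np.float64(309.3), np.float64(367.3)]
10 [np.float64(304.4), np.float64(365.0)]
15 [np.float64(299.8), np.float64(362.2)]
20 [np.float64(295.3), np.float64(359.0)]
25 [np.float64(291.2), np.float64(355.4)]
30 [np.float64(287.3), np.float64(351.5)]
35 [np.float64(283.9), np.float64(347.2)]
```

play_rows --commands '[{"x": 0.001,"y": 0,"z": 0.0005,"twist": 0},{"x": 0.002,"y": 0,"z": 0.001,"twist": 0},{"x": 0.003,"y": 0,"z": 0.0015,"twist": 0},{"x": 0.004,"y": 0,"z": 0.002,"twist": 0},{"x": 0.005,"y": 0,"z": 0.0025,"twist": 0},{"x": 0.005,"y": 0,"z": 0.0025,"twist": 0},{"x": 0.005,"y": 0,"z": 0.0025,"twist": 0},{"x": 0.005,"y": 0,"z": 0.0025,"twist": 0}]'

```text
time: 50.2
tool_pos: [619.0, 139.7, 65.2]
tcp_rot: [3.14, 0.017, 3.141]
contact_force: [5.9, -0.4, 20.0]
grip_width: 32.4
finger_force: 30.0
```

```bash
python3 - <<'E'
from plant import bot
p=bot.get_obs()['tool_pos'];print('dist to board',(p[0]-629.5)*-.259+(p[2]-6-33)*.966,'flat if ~28')
E
python3 st.py 12.2 18
```

```text
dist to board 27.989564819699154 flat if ~28
[ 5.9 -0.4 20. ] [619.  139.7  65.2] 32.4
dark rows [308, 369]
-5 [np.float64(319.6), np.float64(370.6)]
0 [np.float64(314.5), np.float64(369.2)]
5 [np.float64(309.5), np.float64(367.3)]
10 [np.float64(304.6), np.float64(365.0)]
15 [np.float64(299.9), np.float64(362.2)]
20 [np.float64(295.5), np.float64(359.0)]
25 [np.float64(291.3), np.float64(355.5)]
30 [np.float64(287.4), np.float64(351.6)]
35 [np.float64(283.9), np.float64(347.3)]
```

play_rows --commands '[{"x": 0,"y": 0,"z": -0.001,"twist": 0},{"x": -0.001,"y": 0,"z": -0.002,"twist": 0},{"x": -0.002,"y": 0,"z": -0.003,"twist": 0},{"x": -0.002,"y": 0,"z": -0.003,"twist": 0},{"x": -0.002,"y": 0,"z": -0.003,"twist": 0},{"x": -0.002,"y": 0,"z": -0.003,"twist": 0},{"x": -0.002,"y": 0,"z": -0.003,"twist": 0},{"x": -0.002,"y": 0,"z": -0.003,"twist": 0}]'

```text
time: 51.05
tool_pos: [617.6, 139.7, 64.9]
tcp_rot: [3.141, 0.008, 3.141]
contact_force: [2.1, -0.1, 8.9]
grip_width: 32.4
finger_force: 30.0
```

play_rows --commands '[{"x": 0,"y": 0,"z": 0,"twist": 0},{"x": 0,"y": 0,"z": 0,"twist": 0},{"x": 0,"y": 0,"z": 0,"twist": 0},{"x": 0,"y": 0,"z": 0,"twist": 0},{"x": 0,"y": 0,"z": 0,"twist": 0},{"x": 0,"y": 0,"z": 0,"twist": 0},{"x": 0,"y": 0,"z": 0,"twist": 0},{"x": 0,"y": 0,"z": 0,"twist": 0}]' --jaw 0.5

```text
time: 51.85
tool_pos: [614.8, 139.4, 62.2]
tcp_rot: [3.141, 0.0, 3.141]
contact_force: [0.4, 0.6, 0.3]
grip_width: 45.9
finger_force: 0.0
```

```bash
python3 st.py 12.2 18
```

```text
[0.4 0.6 0.3] [614.8 139.4  62.2] 45.9
dark rows [379]
-5 [np.float64(319.0), np.float64(370.7)]
0 [np.float64(313.9), np.float64(369.2)]
5 [np.float64(308.9), np.float64(367.2)]
10 [np.float64(304.0), np.float64(364.8)]
15 [np.float64(299.4), np.float64(362.0)]
20 [np.float64(295.0), np.float64(358.8)]
25 [np.float64(290.9), np.float64(355.1)]
30 [np.float64(287.1), np.float64(351.1)]
35 [np.float64(283.6), np.float64(346.8)]
```

play_rows --commands '[{"x": 0,"y": 0,"z": -0.004,"twist": 0},{"x": 0,"y": 0,"z": -0.012,"twist": 0},{"x": 0,"y": 0,"z": -0.025,"twist": 0},{"x": 0,"y": 0,"z": -0.045,"twist": 0},{"x": 0,"y": 0,"z": -0.07,"twist": 0},{"x": 0,"y": 0,"z": -0.1,"twist": 0},{"x": 0,"y": 0,"z": -0.125,"twist": 0},{"x": 0,"y": 0,"z": -0.135,"twist": 0}]'

```text
time: 52.7
tool_pos: [616.0, 139.5, 201.5]
tcp_rot: [3.141, 0.006, 3.141]
contact_force: [0.6, -1.4, -0.1]
grip_width: 46.1
finger_force: 0.0
```

play_rows --commands '[{"x": 0.03,"y": -0.01,"z": 0,"twist": 0},{"x": 0.065,"y": -0.03,"z": 0,"twist": 0},{"x": 0.1,"y": -0.055,"z": 0,"twist": 0},{"x": 0.13,"y": -0.085,"z": 0,"twist": 0},{"x": 0.155,"y": -0.12,"z": 0,"twist": 0},{"x": 0.175,"y": -0.16,"z": 0,"twist": 0},{"x": 0.19,"y": -0.2,"z": 0,"twist": 0},{"x": 0.2,"y": -0.24,"z": 0,"twist": 0}]' --jaw 0.2

```text
time: 53.5
tool_pos: [413.2, -101.5, 197.4]
tcp_rot: [3.142, -0.0, 3.141]
contact_force: [0.2, 0.3, 0.3]
grip_width: 73.3
finger_force: 0.0
```

play_rows --commands '[{"x": 0.008,"y": -0.04,"z": 0,"twist": 0},{"x": 0.016,"y": -0.08,"z": 0,"twist": 0},{"x": 0.024,"y": -0.12,"z": 0,"twist": 0},{"x": 0.03,"y": -0.155,"z": 0,"twist": 0},{"x": 0.0325,"y": -0.184,"z": 0,"twist": 0},{"x": 0.0325,"y": -0.184,"z": 0,"twist": 0},{"x": 0.0325,"y": -0.184,"z": 0.02,"twist": 0},{"x": 0.0325,"y": -0.184,"z": 0.04,"twist": 0}]'

```text
time: 54.3
tool_pos: [382.0, -284.0, 157.0]
tcp_rot: [-3.141, 0.001, 3.14]
contact_force: [0.3, 0.7, -0.0]
grip_width: 73.5
finger_force: 0.0
```

```bash
python3 - <<'E'
from h import *
from plant import bot
t=bot.capture('top');p=bot.get_obs()['tool_pos'];print(p)
for n,P in[('M',(613,-40,95)),('S',(616,49.5,86)),('XS',(617,139.5,77))]: print(n,proj(t,P))
g=cv2.cvtColor(t['pixels'][140:210,235:380],cv2.COLOR_RGB2HSV);m=((g[:,:,1]<60)).astype(np.uint8)
n,l,s,c=cv2.connectedComponentsWithStats(m)
for i in range(1,n):
    if s[i,4]>60: print(s[i]+[235,140,0,0,0],c[i]+[235,140])
E
```

```text
[ 380.65699178 -282.50020543  153.80496682]
M (np.float64(342.67196925919075), np.float64(171.02026785598355))
S (np.float64(297.916279896066), np.float64(171.42811955404784))
XS (np.float64(253.42048979392416), np.float64(172.78545993709753))
[235 140 145   5 599] [300.42070117 141.62604341]
[288 160  21  22 366] [298.27322404 170.16120219]
[330 161  26  26 534] [342.57303371 173.20599251]
[245 166  18  18 245] [253.95102041 174.13877551]
[ 235  199  145   11 1479] [309.79918864 204.37322515]
```

All three seated cups match their expected top-view positions. For L I'll grip only the top 14 mm, so the gripper body passes above the pump.

play_rows --commands '[{"x": 0,"y": 0,"z": 0,"twist": 0},{"x": 0,"y": 0,"z": 0.02,"twist": 0},{"x": 0,"y": 0,"z": 0.04,"twist": 0},{"x": 0,"y": 0,"z": 0.06,"twist": 0},{"x": 0,"y": 0,"z": 0.07,"twist": 0},{"x": 0,"y": 0,"z": 0.072,"twist": 0},{"x": 0,"y": 0,"z": 0.072,"twist": 0},{"x": 0,"y": 0,"z": 0.072,"twist": 0}]'

```text
time: 55.15
tool_pos: [382.5, -284.8, 86.2]
tcp_rot: [-3.14, 0.001, 3.141]
contact_force: [-0.5, 0.5, -0.2]
grip_width: 73.2
finger_force: 0.0
```

```bash
python3 - <<'E'
from h import *
from plant import bot
o=bot.get_obs();w=bot.capture('wrist');p=o['tool_pos'];print(p.round(1))
g=cv2.cvtColor(w['pixels'],cv2.COLOR_RGB2GRAY).astype(int)
print(np.median(g[:,311:318],axis=1).astype(int)[200:420:3])
for dx in (-5,0,5): 
  P=np.array([p[0]+dx,p[1],0]); print(dx,[round(proj(w,P+[s*r,0,73])[1]) for r in(29,21.5) for s in(-1,1)],round(proj(w,P+[-29,0,0])[1]))
E
```

```text
[ 382.5 -284.8   86.2]
[131 130 130 126 122 127  94  82  82  84  85  83  84  84  85  85  87  92
 131 130 130 130 129  95  65 126 126 125 123 124 124 126 128 127 126 124
 124 128 104  98  43  45  48  49  51  51  50  50  49  49  46 117 123 123
 123 195 241 240 240 241 240 214  69  72  28  20  21  21  21  20  20  21
  21  22]
-5 [241, 358, 257, 344] 209
0 [252, 367, 268, 353] 217
5 [263, 376, 279, 362] 225
```

play_rows --commands '[{"x": 0,"y": 0,"z": 0.002,"twist": 0},{"x": 0,"y": 0,"z": 0.002,"twist": 0},{"x": 0,"y": 0,"z": 0.002,"twist": 0},{"x": 0,"y": 0,"z": 0.002,"twist": 0},{"x": 0,"y": 0,"z": 0.002,"twist": 0},{"x": 0,"y": 0,"z": 0.002,"twist": 0},{"x": 0,"y": 0,"z": 0.002,"twist": 0},{"x": 0,"y": 0,"z": 0.002,"twist": 0}]' --jaw 1

```text
time: 56.0
tool_pos: [382.0, -284.4, 83.3]
tcp_rot: [3.141, 0.0, 3.141]
contact_force: [0.7, 1.1, 4.0]
grip_width: 58.0
finger_force: 30.0
```

play_rows --commands '[{"x": 0,"y": 0,"z": -0.02,"twist": 0},{"x": 0,"y": 0,"z": -0.05,"twist": 0},{"x": 0,"y": 0,"z": -0.08,"twist": 0},{"x": 0,"y": 0.01,"z": -0.09,"twist": 0},{"x": -0.01,"y": 0.04,"z": -0.09,"twist": 0},{"x": -0.025,"y": 0.075,"z": -0.09,"twist": 0},{"x": -0.05,"y": 0.105,"z": -0.09,"twist": 0},{"x": -0.08,"y": 0.13,"z": -0.09,"twist": 0}]'

```text
time: 56.8
tool_pos: [461.5, -152.1, 172.2]
tcp_rot: [3.14, -0.002, 3.141]
contact_force: [-0.3, -0.4, -1.7]
grip_width: 57.6
finger_force: 30.0
```

play_rows --commands '[{"x": -0.03,"y": 0.018,"z": 0,"twist": 0},{"x": -0.06,"y": 0.0245,"z": 0,"twist": 0},{"x": -0.095,"y": 0.0245,"z": 0,"twist": 0},{"x": -0.13,"y": 0.0245,"z": 0,"twist": 0},{"x": -0.155,"y": 0.0245,"z": 0,"twist": 0},{"x": -0.168,"y": 0.0245,"z": 0,"twist": 0},{"x": -0.168,"y": 0.0245,"z": 0,"twist": 0},{"x": -0.168,"y": 0.0245,"z": 0,"twist": 0}]'

```text
time: 57.6
tool_pos: [629.1, -129.5, 171.6]
tcp_rot: [3.141, -0.003, 3.141]
contact_force: [0.1, 0.1, -1.4]
grip_width: 57.5
finger_force: 30.0
```

play_rows --commands '[{"x": 0,"y": -0.001,"z": 0.01,"twist": 0},{"x": 0,"y": -0.001,"z": 0.02,"twist": 0},{"x": 0,"y": -0.001,"z": 0.03,"twist": 0},{"x": 0,"y": -0.001,"z": 0.038,"twist": 0},{"x": 0,"y": -0.001,"z": 0.044,"twist": 0},{"x": 0,"y": -0.001,"z": 0.048,"twist": 0},{"x": 0,"y": -0.001,"z": 0.048,"twist": 0},{"x": 0,"y": -0.001,"z": 0.048,"twist": 0}]'

```text
time: 58.4
tool_pos: [630.1, -131.1, 126.1]
tcp_rot: [-3.141, 0.001, 3.141]
contact_force: [-2.4, 0.2, 5.3]
grip_width: 58.2
finger_force: 30.0
```

play_rows --commands '[{"x": 0.002,"y": 0,"z": 0.0015,"twist": 0},{"x": 0.004,"y": 0,"z": 0.003,"twist": 0},{"x": 0.006,"y": 0,"z": 0.0045,"twist": 0},{"x": 0.008,"y": 0,"z": 0.006,"twist": 0},{"x": 0.01,"y": 0,"z": 0.007,"twist": 0},{"x": 0.012,"y": 0,"z": 0.008,"twist": 0},{"x": 0.014,"y": 0,"z": 0.009,"twist": 0},{"x": 0.015,"y": 0,"z": 0.0095,"twist": 0}]'

```text
time: 59.2
tool_pos: [615.3, -130.7, 117.3]
tcp_rot: [3.141, 0.002, 3.141]
contact_force: [-3.4, 2.6, 8.8]
grip_width: 57.6
finger_force: 30.0
```

```bash
python3 st.py 21.5 7
```

```text
[-3.4  2.6  8.8] [ 615.3 -130.7  117.3] 57.6
dark rows [244, 267, 356]
-5 [np.float64(283.6), np.float64(370.2)]
0 [np.float64(280.2), np.float64(371.8)]
5 [np.float64(277.2), np.float64(373.2)]
10 [np.float64(274.7), np.float64(374.1)]
15 [np.float64(272.5), np.float64(374.6)]
20 [np.float64(270.8), np.float64(374.7)]
25 [np.float64(269.5), np.float64(374.4)]
30 [np.float64(268.6), np.float64(373.6)]
35 [np.float64(268.2), np.float64(372.3)]
```

play_rows --commands '[{"x": 0.001,"y": 0,"z": 0.001,"twist": 0},{"x": 0.002,"y": 0,"z": 0.0015,"twist": 0},{"x": 0.003,"y": 0,"z": 0.002,"twist": 0},{"x": 0.003,"y": 0,"z": 0.003,"twist": 0},{"x": 0.003,"y": 0,"z": 0.003,"twist": 0},{"x": 0.003,"y": 0,"z": 0.003,"twist": 0},{"x": 0.003,"y": 0,"z": 0.002,"twist": 0},{"x": 0.003,"y": 0,"z": 0.001,"twist": 0}]'

```text
time: 60.05
tool_pos: [613.7, -131.0, 116.5]
tcp_rot: [-3.141, 0.005, 3.141]
contact_force: [1.5, 1.5, 1.8]
grip_width: 57.5
finger_force: 30.0
```

Flat height is reached with little force, so I'll release, lift and check.

play_rows --commands '[{"x": 0,"y": 0,"z": 0,"twist": 0},{"x": 0,"y": 0,"z": 0,"twist": 0},{"x": 0,"y": 0,"z": 0,"twist": 0},{"x": 0,"y": 0,"z": 0,"twist": 0},{"x": 0,"y": 0,"z": 0,"twist": 0},{"x": 0,"y": 0,"z": 0,"twist": 0},{"x": 0,"y": 0,"z": 0,"twist": 0},{"x": 0,"y": 0,"z": 0,"twist": 0}]' --jaw 0.25

```text
time: 60.85
tool_pos: [612.1, -131.1, 114.7]
tcp_rot: [3.142, -0.0, 3.141]
contact_force: [-1.0, -0.8, -0.0]
grip_width: 69.2
finger_force: 0.0
```

play_rows --commands '[{"x": 0,"y": 0,"z": -0.005,"twist": 0},{"x": 0,"y": 0,"z": -0.015,"twist": 0},{"x": 0,"y": 0,"z": -0.03,"twist": 0},{"x": 0,"y": 0,"z": -0.05,"twist": 0},{"x": 0,"y": 0,"z": -0.07,"twist": 0},{"x": 0,"y": 0,"z": -0.09,"twist": 0},{"x": 0,"y": 0,"z": -0.1,"twist": 0},{"x": 0,"y": 0,"z": -0.1,"twist": 0}]'

```text
time: 61.65
tool_pos: [612.8, -131.3, 216.9]
tcp_rot: [-3.14, 0.004, 3.141]
contact_force: [0.4, -0.0, -0.2]
grip_width: 68.8
finger_force: 0.0
```

play_rows --commands '[{"x": 0.03,"y": 0,"z": -0.02,"twist": 0},{"x": 0.07,"y": 0,"z": -0.03,"twist": 0},{"x": 0.11,"y": 0,"z": -0.03,"twist": 0},{"x": 0.15,"y": 0,"z": -0.03,"twist": 0},{"x": 0.19,"y": -0.02,"z": -0.03,"twist": 0},{"x": 0.2,"y": -0.05,"z": -0.03,"twist": 0},{"x": 0.2,"y": -0.08,"z": -0.03,"twist": 0},{"x": 0.2,"y": -0.08,"z": -0.03,"twist": 0}]'

```text
time: 62.45
tool_pos: [411.5, -213.5, 244.1]
tcp_rot: [-3.141, -0.0, 3.138]
contact_force: [0.8, 0.1, -0.2]
grip_width: 69.3
finger_force: 0.0
```

```bash
python3 - <<'E'
from h import *
from plant import bot
d=bot.capture('scene')
cv2.imwrite('pics/fin.png',cv2.resize(np.ascontiguousarray(d['pixels'][170:350,140:380,::-1]),(800,600),interpolation=cv2.INTER_CUBIC))
print(bot.get_obs()['time'])
E
```

```text
62.5
```

View pics/fin.png

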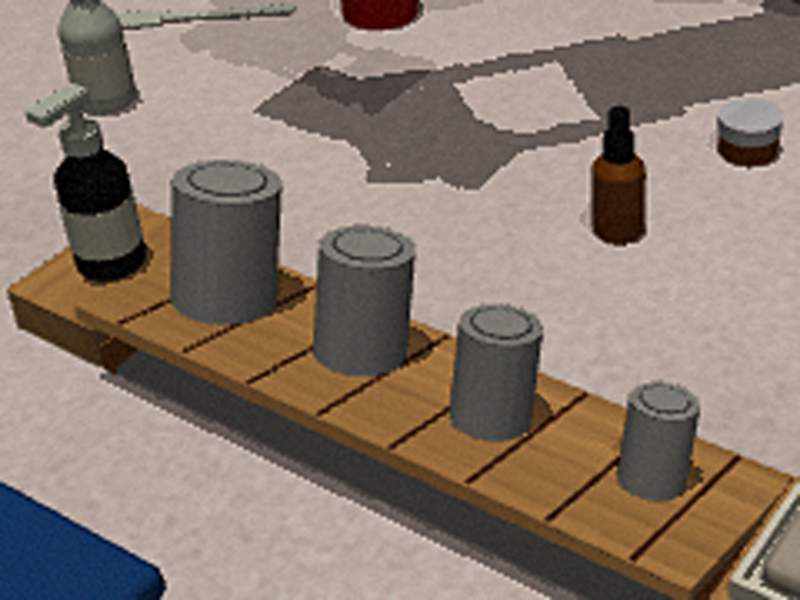

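All four cups sit flat and in order on the board at (225,240), (363,300), (497,370) and (658,440). The dropper is upright at (620,180), and the arm is clear, so I'll hand in.

```bash
python3 -c "
from plant import bot
print(bot.close_job())"
```

```text
the job is handed in; nothing more can be done
None
```

The four cups hang mouth-down over their pegs, largest by the pump to smallest by the soap dish, looking flat on the board in the last picture with the dropper bottle upright; cup M fell off its peg once and was stood up and re-hung, and the job was handed in at 62.5 s with no verdict returned.

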